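Clear the caddy's front row to lay out two clamping blocks

ROBOT

A 7-joint arm with a two-finger parallel gripper is mounted at the origin on the work surface. World frame = base frame: x ahead of the robot, y to its left, z up, the work surface at z = 0. Lengths are in m, angles in rad, forces in N, time in s.
With the tool pointing down it reaches from about 0.425 to 0.925 m from the base axis. Payload 6.8 kg.
Tool frame: the origin (TCP) lies on the front face of the gripper's body, between the roots of the fingers; the fingertips stand 73 mm ahead of it and the grasp point (between the pads) lies 54 mm ahead of it; z points along the fingers, y is the direction in which the jaws open and shut (so a half turn about z gives the same grasp; the last joint's range is limited). The gripper opens to 85 mm and grips with 20 to 120 N. Pads are 22 mm wide; open, the fingers measure 114 mm over their backs; the gripper's body (76 mm by 85 mm) begins 54 mm behind the grasp point. The pads swing forward as they close: fully open they stand 13 mm farther back than shut.
Start: joints at [1.101, 0.477, 0.022, 1.555, -0.011, 1.109, -0.083], TCP at [0.239, -0.631, 0.304] pointing down, gripper open.
Joint ranges: [-2.96, 2.96], [-0.34, 2.1], [-1.41, 1.46], [0.24, 2.44], [-1.37, 4.51], [0.17, 1.92], [-2.96, 2.96]. Speed limits (rad/s): [2.39, 2.39, 3.14, 3.14, 3.14, 3.14, 3.14].

INTERFACE

Orientations are given as a unit quaternion [w, x, y, z].
In Python, from station import get_obs, read_camera, hand_in, spot_in, cut_out, spot_point gives the robot as it stands. The module is installed in compiled form; this text tells all that it offers.
- The arm moves only by the tool move_arm, never from a script. Its arguments are lists of equal length, an entry for each row: "gripper": the opening, from 0 (shut) to 1 (fully open); "xyz": the shift along the tool's x, y, z in cm, a list of three; "twist": the turn about the tool's z in rad. A call has 1 to 5 rows; each row is the pose to reach, as a shift and turn from the pose commanded when the call began, along the tool's axes at that moment; what a row does not reach only later rows make up. A row lasts 1/12 s, in which the tool goes at most 41.7 mm and 7.16 degrees, less where a joint would pass 70% of its speed; a pose out of reach is approached as far as the arm can. A call with a gripper value outside its range is refused whole. The fingers move at their own pace and stop on an object; "squeeze" is the grip in N (left out, the last holds). Time passes only in rows, so rows that repeat a pose let the fingers close. It gives the time, the measured TCP pose, the force and the opening at its end, in the units of the state.
- get_obs(): the state, without advancing time (a new reading comes with each control period).
- read_camera(name): name is "scene" or "top"; returns a dict with "pixels" (400x640x3 uint8, red, green, blue), "fx", "fy", "cx", "cy" (pixels), "R" (3x3) and "t" (3): a world point X has camera coordinates R X + t. Camera axes: x right, y down, z forward; pixel columns grow to the right and rows downward; lengths in m; the calibration is good to about 2 mm. A picture is of the moment at which its call begins. There is no depth.
- hand_in(): hands the job in, once; it reports no verdict.
Trained networks look in the newest picture that a camera, given by its name, has taken for a name from the list of things; names that differ only in an ending like _2 or _b are one class to them, and where a whole thing is asked for, a point or a joint stands for the part that bears it (a point fixed in the world has none). Each returns a list of dicts, best first, with "p" (0 to 1); they miss things now and then, are a little off and sometimes report something else, mostly with a low value. They report only what shows in the picture. A call takes as long as a camera call.
- spot_in(query, camera): "centre" ([x, y, z] in m, in world coordinates, good to about 4 mm: the middle of the surface that is visible of it).
- cut_out(query, camera): "pixels" (400x640 bool, what is visible of it).
- spot_point(query, camera): "centre" ([x, y, z] in m, in world coordinates, good to about 4 mm: a listed point, or the origin of a listed thing).
The state is a dict: "t": time; "q": joint angles; "joint_vel": joint speeds; "joint_torque": joint torques, N m; "eef_pos": TCP position; "tool_rot": TCP orientation; "contact_force": force on the tool from outside, world axes, zero at the start; "torque": the same for the moment, N m; "gripper_width": opening from 0.0 (shut) to 1.0 (fully open).
Only numpy, scipy, OpenCV 4.12 (cv2) and the standard library are available. Lean on these libraries where they do the work, as an engineer would, in place of code of your own. Each camera call takes 0.05 s, during which the arm holds its last target.

TASK

Get the two maple clamping blocks out from behind the glue bottle and the tin in the bench caddy. First stand both containers upright on the cork pad before touching the blocks; then, with the containers still there, lay the long block flat on the middle of the long walnut board and the short block flat on the middle of the short walnut board, each pointing along its board. Last, stand the bottle and the tin back upright, each in the middle of the caddy bay it came from, never tipping them over, and let go of everything.

Things in the scene. Friction and masses are not known exactly. Their poses are not given: they have to be found in the camera images.
- glue_center (a point): White squeeze bottle of glue with a white pointed nozzle, loose, about 0.3 kg. Straight round body 58 mm in diameter from the base up to 96 mm; the shoulder and nozzle narrow above it to 128 mm overall height. The point lies on its axis half-way up, 64 mm above its underside; z is up along the axis. It starts in the middle of one of the caddy's two front bays, which one varies.
- tin_center (a point): Plain bare-metal round tin with darker rims, loose, about 0.4 kg, 60 mm in diameter, 110 mm high with its lid disc (straight wall to 108 mm). The point lies on its axis, 54 mm above its underside; z is up along the axis. It starts in the middle of the caddy's other front bay.
- block_long_center (a point): Long pale maple clamping block, loose, 32 (x) x 74 (y) x 36 (z) mm. The point is its centre, 18 mm above its underside; y along its length. It starts in the middle of one of the caddy's two back bays, which one varies, its length along the bay.
- block_short_center (a point): Short pale maple clamping block, loose, 32 (x) x 44 (y) x 36 (z) mm. The point is its centre, 18 mm above its underside; y along its length. It starts in the middle of the caddy's other back bay, its length along the bay.
- caddy: Low open wooden caddy fixed to the bench, 132 (x) x 178 (y) mm, origin at the centre of its underside. Floor 8 mm thick, outer walls and dividers 6 mm thick and 18 mm high above the bench. Two front bays, 74 mm in x by 80 mm in y inside, centred at x = -23, y = +43 and -43 mm; two back bays, 40 mm in x by 80 mm in y inside, centred at x = +40, y = +43 and -43 mm. Its -x side faces roughly towards the robot, so the front bays are nearer the robot.
- pad: Thin brown cork pad fixed flat on the bench, 100 (x) x 180 (y) x 8 (z) mm: the side area for the two containers, with room for them side by side along y. Origin at the centre of its underside, top 8 mm above it. It swaps places with the walnut boards.
- board_long: Long dark walnut board fixed flat on the bench, 80 (x) x 180 (y) x 20 (z) mm, length along y. Origin at the centre of its underside, top 20 mm above it.
- board_short: Short dark walnut board fixed flat on the bench, 80 (x) x 110 (y) x 20 (z) mm, length along y. Origin at the centre of its underside, top 20 mm above it.

How it is judged:
By the outcome, as a careful person would: the job done as asked, in the order asked, and still so for the second after the job is handed in, with the robot touching nothing.
It also fails if it takes over 131 s, if anything falls off the work surface, if the arm or the gripper's body presses on something with over 40 N, if the wrist force passes 120 N, or if a joint passes its speed limit or range.

## Working session

There is one attempt and no reset: what is moved stays moved. The work goes in short steps, Python scripts to look and compute and a tool call to move; the robot and the scene stay as the last step left them, time stands still between calls to the robot, and variables do not carry over. Pictures are saved under pics/ and viewed, and the job is handed in when it is done.

Besides the shell and the picture viewer there is one more tool, called after "Call:" as name([rows], argument=value, ...), one row to a line, values as JSON. move_arm: Moves the arm, as the interface text tells. Its arguments: {"type":"object","properties":{"gripper":{"type":"array","items":{"type":"number"}},"xyz":{"type":"array","items":{"type":"array","items":{"type":"number"}}},"twist":{"type":"array","items":{"type":"number"}},"squeeze":{"type":"number"}},"required":["gripper","xyz","twist"]}

```bash
mkdir -p pics; python3 - <<'E'
from station import *
import cv2,numpy as np
o=get_obs();print(o)
for c in("scene","top"):
    d=read_camera(c);cv2.imwrite(f"pics/{c}0.png",d["pixels"][...,::-1]);print(c,d["fx"],d["fy"],d["cx"],d["cy"],d["R"],d["t"])
    for n in["glue_center","tin_center","block_long_center","block_short_center","caddy","pad","board_long","board_short"]:
        print(n,[(np.round(r["centre"],4).tolist(),round(float(r["p"]),2)) for r in spot_point(n,c)[:2]])
E
```

```text
{'t': 0.0, 'q': array([ 1.10091295,  0.47780813,  0.02231319,  1.55642194, -0.01151202,
        1.1093128 , -0.08308778]), 'joint_vel': array([ 0.0010886 , -0.00034736,  0.00041004,  0.00038844,  0.00057   ,
       -0.00065051, -0.00089016]), 'joint_torque': array([-7.28203922e-04, -5.96442139e+01,  1.60795692e+00, -2.81200755e+01,
        1.25080714e-02,  9.23910993e-03, -2.07227362e-05]), 'eef_pos': array([ 0.23876518, -0.63087863,  0.30293216]), 'tool_rot': array([-8.84613324e-04,  9.83678546e-01,  1.79932455e-01, -2.19086598e-04]), 'contact_force': array([-0.11994561, -1.22620345,  0.41616871]), 'torque': array([ 0.05148849,  0.00425047, -0.02246708]), 'gripper_width': 0.9995663269609952}
scene 478.88386645442506 478.88386645442506 325.218373242268 213.18498795838053 [[-0.5265053   0.85016291 -0.00389861]
 [ 0.7355426   0.45321182 -0.50356343]
 [-0.42634406 -0.26799641 -0.86394946]] [ 0.30830787 -0.38278707  1.35632971]
glue_center [([0.5733, -0.0206, 0.0718], 0.73), ([0.6395, -0.0149, 0.0278], 0.42)]
tin_center [([0.5716, 0.0624, 0.0647], 0.98)]
block_long_center [([0.6361, -0.0
[... 225 characters left out ...]
 0.0193, -0.001], 0.97)]
top 426.5456250590991 426.5456250590991 310.3022720767026 195.64702943252493 [[-0.01216972 -0.99961828 -0.02480288]
 [-0.99184291  0.01521519 -0.12655485]
 [ 0.12688393  0.02306043 -0.99164948]] [0.01222518 0.56692745 0.99457548]
glue_center [([0.5701, -0.0183, 0.074], 0.56)]
tin_center [([0.5739, 0.0667, 0.0604], 0.76), ([0.5737, -0.0209, 0.0737], 0.48)]
block_long_center [([0.6389, -0.021, 0.0265], 0.73)]
block_short_center [([0.6304, 0.0698, 0.0243], 0.84)]
caddy [([0.5962, 0.0236, -0.0013], 0.82), ([0.4528, 0.266, -0.0031], 0.69)]
pad [([0.4392, -0.2433, -0.0002], 0.85)]
board_long [([0.4499, 0.2673, -0.0014], 0.66)]
board_short [([0.4398, 0.0197, 0.0003], 0.57)]
```

View pics/scene0.png

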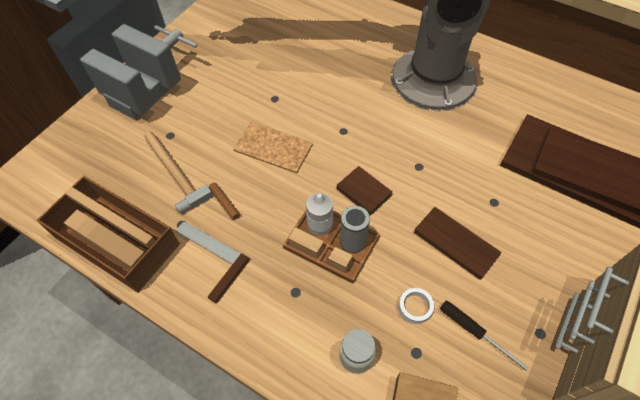

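View pics/top0.png

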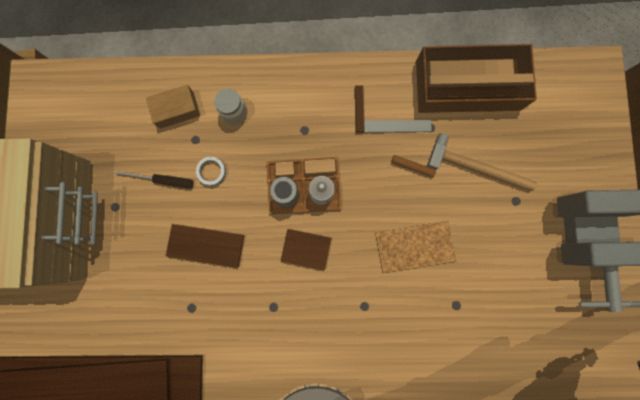

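The top view shows the bottle at (321,189) and the tin at (284,191), both in the front bays. The long block is at (320,166) and the short one at (285,169). The pad is at (415,247), the short board at (306,249) and the long board at (205,246). Next I'll get precise poses from masks.

```bash
cat > h.py <<'E'
from station import *
import cv2,numpy as np
def ray(d,uv,z):
    uv=np.atleast_2d(uv).astype(float)
    v=np.c_[(uv[:,0]-d["cx"])/d["fx"],(uv[:,1]-d["cy"])/d["fy"],np.ones(len(uv))]
    R=np.array(d["R"]);t=np.array(d["t"]);C=-R.T@t;w=v@R
    return C+w*((z-C[2])/w[:,2])[:,None]
def proj(d,X):
    c=np.atleast_2d(X)@np.array(d["R"]).T+d["t"];return np.c_[c[:,0]/c[:,2]*d["fx"]+d["cx"],c[:,1]/c[:,2]*d["fy"]+d["cy"]]
def rect(n,cam,z,d=None):
    d=d or read_camera(cam)
    for r in cut_out(n,cam)[:2]:
        m=r["pixels"].astype(np.uint8)
        cs,_=cv2.findContours(m,cv2.RETR_EXTERNAL,cv2.CHAIN_APPROX_NONE)
        if not cs: continue
        c=max(cs,key=cv2.contourArea)[:,0]
        P=ray(d,c,z)[:,:2]
        (cx,cy),(a,b),ang=cv2.minAreaRect((P*1000).astype(np.float32))
        if b<a: a,b,ang=b,a,ang-90   # b long side; ang= direction of short side
        ang=(ang+90)%180-90
        print(n,cam,"p%.2f"%r["p"],"c %.1f %.1f size %.1f x %.1f yaw %.1f"%(cx,cy,a,b,ang),"px",len(m.nonzero()[0]))
E
python3 - <<'E'
from h import *
for cam in("top","scene"):
    d=read_camera(cam)
    for n,z in[("pad",.008),("board_long",.02),("board_short",.02),("caddy",.018),("block_long_center",.044),("block_short_center",.044)]: rect(n,cam,z,d)
    px=d["pixels"][...,::-1]
    if cam=="top":
        im=px[130:280,150:470]; cv2.imwrite("pics/tz.png",cv2.resize(im,None,fx=2.5,fy=2.5,interpolation=cv2.INTER_CUBIC))
        cv2.imwrite("pics/tc.png",cv2.resize(px[150:220,255:350],None,fx=8,fy=8,interpolation=cv2.INTER_CUBIC))
    else: cv2.imwrite("pics/sc.png",cv2.resize(px[180:285,275:385],None,fx=5.5,fy=5.5,interpolation=cv2.INTER_CUBIC))
E
```

```text
pad top p0.92 c 442.4 -247.1 size 101.5 x 183.1 yaw 9.1 px 3110
board_long top p0.58 c 451.8 263.7 size 84.2 x 184.8 yaw -10.1 px 2548
board_short top p0.60 c 439.5 17.2 size 80.8 x 108.5 yaw -11.7 px 1446
board_short top p0.27 c 639.4 -18.9 size 35.6 x 73.1 yaw 2.4 px 410
caddy top p0.72 c 595.5 21.6 size 133.4 x 183.6 yaw 1.6 px 1836
block_long_center top p0.59 c 635.9 -19.7 size 37.6 x 73.4 yaw 2.6 px 458
block_short_center top p0.60 c 633.3 63.6 size 36.9 x 46.4 yaw -0.9 px 296
block_short_center top p0.33 c 578.2 -22.8 size 55.3 x 65.4 yaw 89.1 px 540
pad scene p0.71 c 445.4 -243.4 size 106.0 x 181.4 yaw 8.8 px 2254
board_long scene p0.87 c 457.7 264.3 size 91.4 x 181.2 yaw -8.6 px 2824
board_short scene p0.92 c 445.3 22.0 size 90.3 x 115.6 yaw -13.0 px 1471
caddy scene p0.57 c 600.8 25.0 size 139.6 x 181.1 yaw 3.2 px 1850
block_long_center scene p0.79 c 644.6 -12.9 size 45.8 x 80.9 yaw 5.3 px 626
block_short_center scene p0.85 c 641.8 71.6 size 44.9 x 48.1 yaw 5.3 px 405
```

View pics/tc.png

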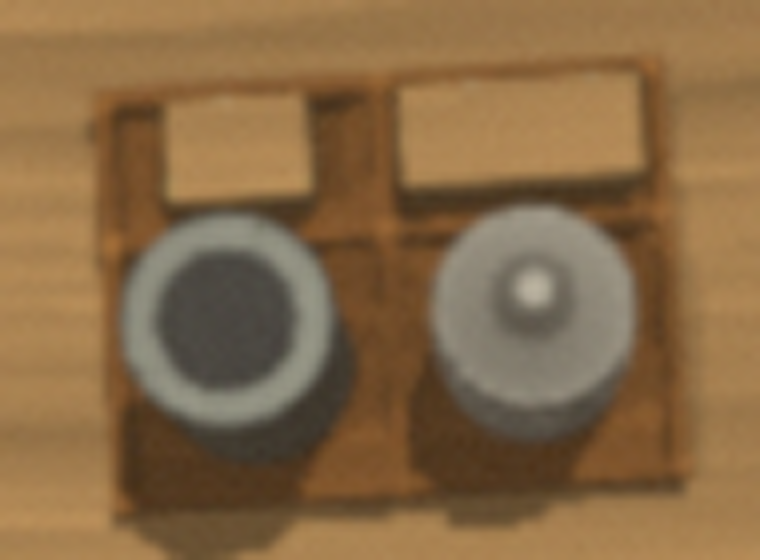

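View pics/sc.png

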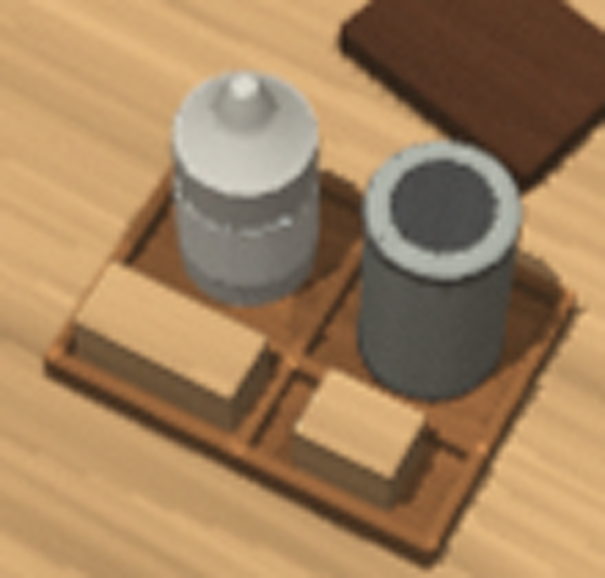

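```bash
python3 - <<'E'
from h import *
import itertools
d=read_camera("top")
f=lambda p,z:ray(d,(np.array(p,float)+.5)/8-.5+[255,150],z)[:,:2]*1000
c=f([[98,92],[660,55],[688,490],[115,520]],.018)
print(c.round(1)); print("centre",c.mean(0), "len",np.linalg.norm(c-np.roll(c,-1,0),axis=1))
e=[c[0]-c[1],c[3]-c[2]];print([np.degrees(np.arctan2(-v[0],v[1])) for v in e],[np.degrees(np.arctan2(v[1],v[0])) for v in (c[0]-c[3],c[1]-c[2])])
print("tin",f([[228,318]],.117),"glue",f([[534,285]],.135), "shoulder",f([[534,305]],.104))
b=f([[165,97],[305,92],[312,197],[168,205]],.044);print("short",b.mean(0),b)
b=f([[398,85],[640,70],[648,172],[403,190]],.044);print("long",b.mean(0),b)
d2=read_camera("scene")
g=lambda p,z:ray(d2,(np.array(p,float)+.5)/5.5-.5+[275,180],z)[:,:2]*1000
print("scene glue",g([[243,88]],.135),"tin",g([[442,208]],.117))
c=g([[46,362],[432,558],[576,300]],.018);print(c,(c[0]+c[2])/2, np.degrees(np.arctan2(-(c[1]-c[0])[0],(c[1]-c[0])[1])))
# grad-based caddy / boards: minimize color fit? print top crop of boards
px=d["pixels"][...,::-1]
cv2.imwrite("pics/b1.png",cv2.resize(px[215:275,160:250],None,fx=8,fy=8,interpolation=cv2.INTER_CUBIC))
cv2.imwrite("pics/b2.png",cv2.resize(px[220:280,270:345],None,fx=8,fy=8,interpolation=cv2.INTER_CUBIC))
E
```

```text
[[657.9 112.2]
 [666.6 -62.8]
 [530.9 -68.7]
 [524.2 106.8]]
centre [594.87453439  21.87717315] len [175.23829773 135.81035056 175.64156843 133.82156469]
[np.float64(2.833068741487715), np.float64(2.1832372314910806)] [np.float64(2.2812260318756032), np.float64(2.4546791246051085)]
tin [[571.89388545  63.22026613]] glue [[577.10018232 -22.24865055]] shoulder [[576.11574019 -22.25806136]]
short [634.45715215  66.53993233] [[650.45421615  88.49919018]
 [651.25946021  45.95246657]
 [618.92202377  44.060127  ]
 [617.19290849  87.64794559]]
long [638.67483948 -19.69695035] [[652.92938231  17.71738387]
 [656.27603105 -55.62310743]
 [624.88494719 -57.42505641]
 [620.60899738  16.54297856]]
scene glue [[575.94389156 -21.1740149 ]] tin [[572.40319771  64.96534005]]
[[667.92495673 -60.21689981]
 [659.26420854 116.24936769]
 [529.69737377 109.72581167]] [598.81116525  24.75445593] 2.8097521269549577
```

View pics/b1.png

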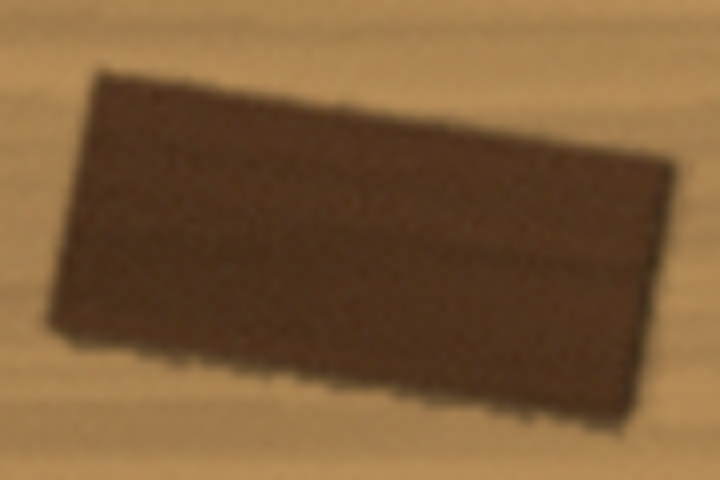

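View pics/b2.png

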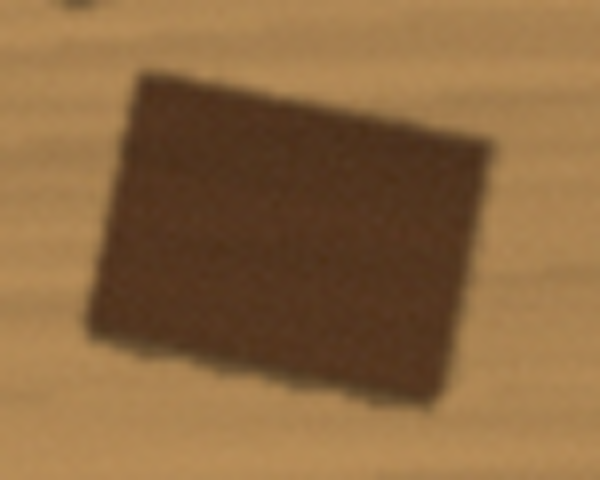

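```bash
cat >> h.py <<'E'
def plan(x,y,z,yaw):
    """mm, deg -> tool-axes shift cm, twist"""
    from scipy.spatial.transform import Rotation as Ro
    o=get_obs();q=o["tool_rot"];R=Ro.from_quat([q[1],q[2],q[3],q[0]]).as_matrix()
    p=o["eef_pos"];cur=np.degrees(np.arctan2(R[1,0],R[0,0]))
    s=R.T@(np.array([x,y,z])/1000-p)*100
    tw=-np.radians((yaw-cur+180)%360-180)
    print("t %.2f pos"%o["t"],(p*1000).round(1),"yaw %.2f tilt %.2f"%(cur,np.degrees(np.arccos(-R[2,2]))),"F",o["contact_force"].round(1),"w %.3f"%o["gripper_width"],"q7 %.2f"%o["q"][6])
    print("shift cm",s.round(2),"twist %.3f"%tw)
E
python3 - <<'E'
from h import *
d=read_camera("top")
for off,c in(((160,215),[[98,72],[674,160],[630,425],[52,330]]),((270,220),[[142,72],[492,145],[440,402],[90,335]])):
    P=ray(d,(np.array(c,float)+.5)/8-.5+off,.02)[:,:2]*1000
    print(P.mean(0),np.linalg.norm(P-np.roll(P,-1,0),axis=1).round(1),[np.degrees(np.arctan2(-v[0],v[1])).round(1) for v in(P[0]-P[1],P[3]-P[2])],[np.degrees(np.arctan2(v[1],v[0])).round(1) for v in(P[0]-P[3],P[1]-P[2])])
R=np.array(d["R"]);print("C",-R.T@d["t"])
plan(576,-21.5,260,92.5)
E
```

```text
[451.22030679 262.90666816] [180.   80.5 179.3  79.1] [np.float64(-9.3), np.float64(-9.8)] [np.float64(-8.6), np.float64(-9.1)]
[438.60238568  17.04462287] [108.6  78.4 107.2  80.6] [np.float64(-12.5), np.float64(-11.3)] [np.float64(-11.5), np.float64(-12.5)]
C [ 0.43625611 -0.01934073  1.05832089]
t 1.75 pos [ 238.9 -631.3  303.9] yaw 20.73 tilt 0.00 F [-0.5  0.3  0.9] w 0.994 q7 -0.08
shift cm [ 53.11 -45.11   4.39] twist -1.253
```

Call:
move_arm([
  [3, -2.5, 0],
  [6, -5, 0],
  [9, -7.6, 0],
  [12, -10.2, 0],
  [15, -12.8, 0],
], gripper=[0.95, 0.95, 0.95, 0.95, 0.95], twist=[-0.08, -0.16, -0.24, -0.32, -0.4], squeeze=30)

```text
t: 2.17
eef_pos: [0.3345, -0.4568, 0.3041]
tool_rot: [0.0, 0.928, 0.373, 0.0]
contact_force: [0.9, -0.5, 0.3]
gripper_width: 0.947
```

```bash
python3 -c "from h import *;plan(576,-21.5,260,92.5)"
```

```text
t 2.17 pos [ 334.5 -456.8  304.1] yaw 43.86 tilt 0.03 F [ 0.9 -0.5  0.3] w 0.947 q7 -0.02
shift cm [ 47.58 -14.66   4.39] twist -0.849
```

Call:
move_arm([
  [3.9, -1.2, 0],
  [7.8, -2.4, 0],
  [11.7, -3.6, 0],
  [15.6, -4.8, 0],
  [19.5, -6, 0],
], gripper=[0.95, 0.95, 0.95, 0.95, 0.95], twist=[-0.1, -0.2, -0.3, -0.4, -0.5])

```text
t: 2.58
eef_pos: [0.4342, -0.2787, 0.3043]
tool_rot: [0.0, 0.806, 0.592, 0.0]
contact_force: [-0.2, -0.1, 0.3]
gripper_width: 0.949
```

```bash
python3 -c "from h import *;plan(576,-21.5,260,92.5)"
```

```text
t 2.58 pos [ 434.2 -278.7  304.3] yaw 72.56 tilt 0.05 F [-0.2 -0.1  0.3] w 0.949 q7 0.06
shift cm [28.79  5.82  4.42] twist -0.348
```

Call:
move_arm([
  [4, 0.8, 0.5],
  [8, 1.6, 1],
  [12, 2.4, 2],
  [16, 3.2, 3],
  [19.5, 3.9, 4],
], gripper=[0.95, 0.95, 0.95, 0.95, 0.95], twist=[-0.08, -0.16, -0.24, -0.3, -0.348])

```text
t: 3.0
eef_pos: [0.5311, -0.1042, 0.2641]
tool_rot: [0.001, 0.692, 0.722, 0.001]
contact_force: [0.2, -0.5, 0.3]
gripper_width: 0.952
```

```bash
python3 -c "from h import *;plan(576,-21.5,200,92.5)"
```

```text
t 3.00 pos [ 531.1 -104.2  264.1] yaw 92.45 tilt 0.09 F [ 0.2 -0.5  0.3] w 0.952 q7 -0.05
shift cm [8.07 4.83 6.41] twist -0.001
```

Call:
move_arm([
  [3, 1.8, 0.5],
  [6, 3.6, 1.5],
  [8.1, 4.8, 3],
  [8.1, 4.8, 4.2],
  [8.1, 4.8, 4.5],
], gripper=[0.95, 0.95, 0.95, 0.95, 0.95], twist=[0, 0, 0, 0, 0])

```text
t: 3.42
eef_pos: [0.5742, -0.0221, 0.2169]
tool_rot: [-0.001, 0.692, 0.722, -0.001]
contact_force: [-0.2, -1.2, 0.1]
gripper_width: 0.948
```

```bash
python3 - <<'E'
from h import *
plan(576,-21.5,141,92.5)
for c in("scene","top"):
    d=read_camera(c);cv2.imwrite(f"pics/{c}1.png",cv2.resize(d["pixels"][120:290,230:420,::-1],None,fx=3.5,fy=3.5))
E
```

```text
t 3.42 pos [574.2 -22.1 216.9] yaw 92.42 tilt 0.18 F [-0.2 -1.2  0.1] w 0.948 q7 -0.25
shift cm [0.05 0.2  7.59] twist -0.001
```

View pics/scene1.png

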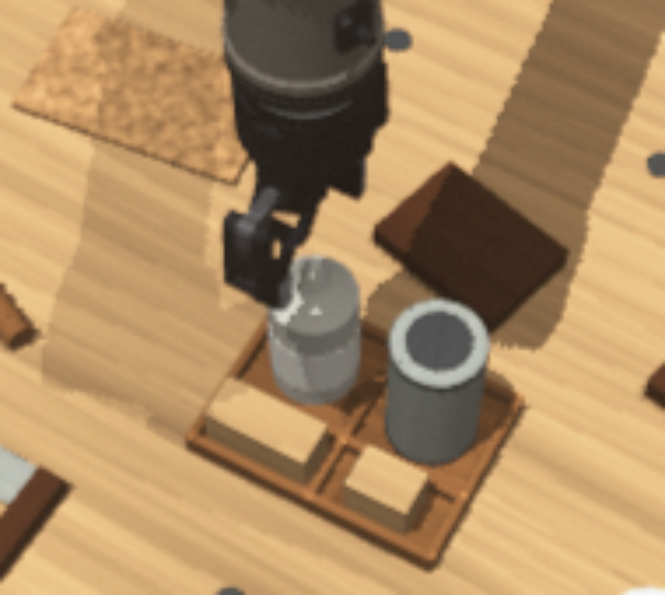

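The fingers straddle the bottle along x, with the far finger at (260,260) beside it in the crop. Descending.

Call:
move_arm([
  [0, 0.2, 1.5],
  [0, 0.2, 3.5],
  [0, 0.2, 5.5],
  [0, 0.2, 7],
  [0, 0.2, 7.6],
], gripper=[0.95, 0.95, 0.95, 0.95, 0.95], twist=[0, 0, 0, 0, 0])

```text
t: 3.93
eef_pos: [0.5759, -0.0259, 0.1418]
tool_rot: [-0.0, 0.694, 0.72, -0.001]
contact_force: [-0.4, 0.6, -0.3]
gripper_width: 0.948
```

Call:
move_arm([
  [0, 0, 0],
  [0, 0, 0],
  [0, 0, 0],
  [0, 0, 0],
  [0, 0, 0],
], gripper=[0.6, 0.6, 0.6, 0.6, 0.6], twist=[0, 0, 0, 0, 0])

```text
t: 4.35
eef_pos: [0.577, -0.0242, 0.144]
tool_rot: [0.001, 0.693, 0.721, -0.0]
contact_force: [-2.8, -1.4, 6.7]
gripper_width: 0.669
```

Call:
move_arm([
  [0, 0, 0],
  [0, 0, 0],
  [0, 0, 0],
], gripper=[0.4, 0.4, 0.4], twist=[0, 0, 0], squeeze=40)

```text
t: 4.6
eef_pos: [0.577, -0.0242, 0.1441]
tool_rot: [0.001, 0.693, 0.721, -0.0]
contact_force: [-3.7, -1.9, 6.3]
gripper_width: 0.668
```

Call:
move_arm([
  [0, 0, -0.6],
  [0, 0, -1.8],
  [0, 0, -3.2],
  [0, 0, -4.6],
  [0, 0, -5.5],
], gripper=[0.4, 0.4, 0.4, 0.4, 0.4], twist=[0, 0, 0, 0, 0])

```text
t: 5.02
eef_pos: [0.5776, -0.0233, 0.2001]
tool_rot: [0.001, 0.693, 0.721, 0.001]
contact_force: [0.7, 0.3, -2.7]
gripper_width: 0.668
```

```bash
python3 - <<'E'
from h import *
plan(450,-289,195,99)
for c in("scene",):
    d=read_camera(c);cv2.imwrite(f"pics/{c}2.png",cv2.resize(d["pixels"][120:290,230:420,::-1],None,fx=3.5,fy=3.5))
E
```

```text
t 5.02 pos [577.6 -23.3 200.1] yaw 92.25 tilt 0.15 F [ 0.7  0.3 -2.7] w 0.668 q7 -0.26
shift cm [-26.05 -13.8    0.46] twist -0.118
```

View pics/scene2.png

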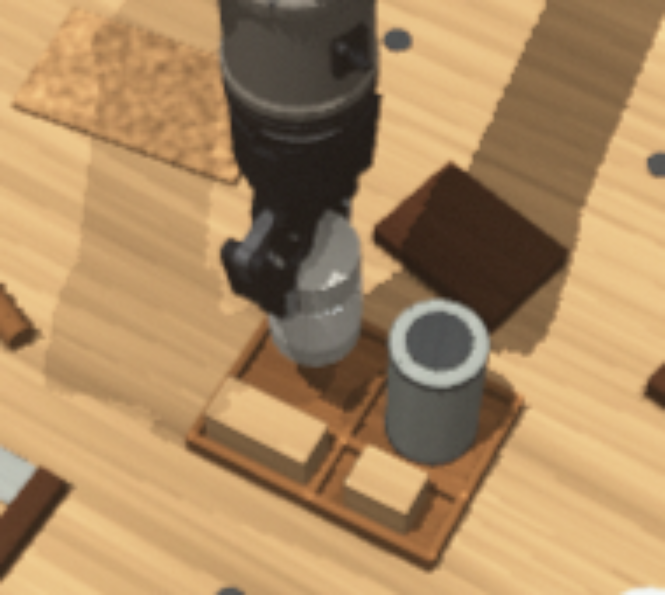

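Bottle is held upright and clear of the caddy. Carrying it to the far half of the pad.

Call:
move_arm([
  [-1, -0.5, 0],
  [-3, -1.6, 0],
  [-6, -3.2, 0],
  [-9, -4.8, 0],
  [-12, -6.4, 0],
], gripper=[0.4, 0.4, 0.4, 0.4, 0.4], twist=[-0.01, -0.03, -0.05, -0.07, -0.09])

```text
t: 5.48
eef_pos: [0.5168, -0.1469, 0.1979]
tool_rot: [0.0, 0.659, 0.752, 0.0]
contact_force: [0.1, -1.1, -3.4]
gripper_width: 0.67
```

```bash
python3 -c "from h import *;plan(450,-291.5,195,99)"
```

```text
t 5.48 pos [ 516.8 -146.9  197.9] yaw 97.51 tilt 0.01 F [ 0.1 -1.1 -3.4] w 0.670 q7 0.06
shift cm [-13.46  -8.52   0.28] twist -0.026
```

Call:
move_arm([
  [-3, -1.9, 0],
  [-6.5, -4.1, 0],
  [-10, -6.3, 0],
  [-12.6, -8, 0],
  [-13.5, -8.5, 0],
], gripper=[0.4, 0.4, 0.4, 0.4, 0.4], twist=[-0.01, -0.026, -0.026, -0.026, -0.026])

```text
t: 5.9
eef_pos: [0.447, -0.2967, 0.1975]
tool_rot: [-0.0, 0.653, 0.757, -0.002]
contact_force: [0.2, -0.6, -4.4]
gripper_width: 0.665
```

Call:
move_arm([
  [0, 0, 1],
  [0, 0, 2],
  [0, 0, 2.5],
], gripper=[0.4, 0.4, 0.4], twist=[0, 0, 0])

```text
t: 6.15
eef_pos: [0.4508, -0.289, 0.1713]
tool_rot: [-0.001, 0.649, 0.76, 0.0]
contact_force: [-0.7, 1.0, -3.5]
gripper_width: 0.664
```

```bash
python3 - <<'E'
from h import *
plan(450,-291.5,145,99)
for c in("scene","top"):
    d=read_camera(c);cv2.imwrite(f"pics/{c}3.png",cv2.resize(d["pixels"][60:260,150:350,::-1] if c=="scene" else d["pixels"][160:300,330:500,::-1],None,fx=3,fy=3))
E
```

```text
t 6.15 pos [ 450.8 -289.   171.3] yaw 99.00 tilt 0.13 F [-0.7  1.  -3.5] w 0.664 q7 0.38
shift cm [-0.24 -0.11  2.63] twist -0.000
```

View pics/scene3.png

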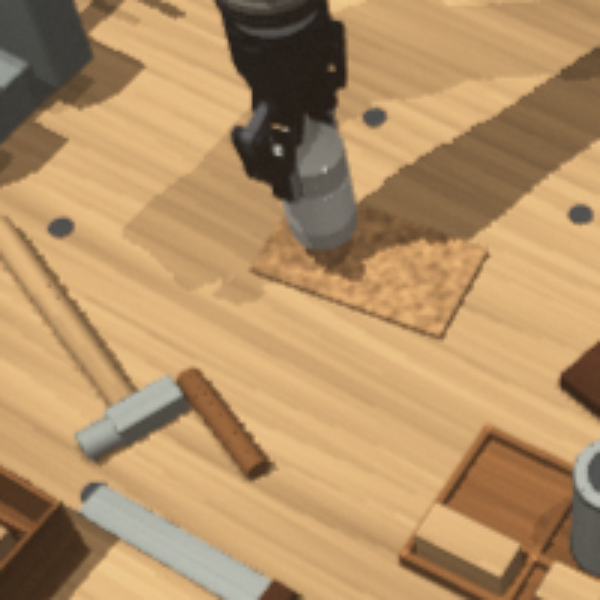

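Call:
move_arm([
  [-0.2, -0.1, 0.8],
  [-0.2, -0.1, 1.6],
  [-0.2, -0.1, 2.2],
  [-0.2, -0.1, 2.3],
], gripper=[0.4, 0.4, 0.4, 0.4], twist=[0, 0, 0, 0])

```text
t: 6.58
eef_pos: [0.4495, -0.2925, 0.1485]
tool_rot: [-0.001, 0.65, 0.76, -0.0]
contact_force: [-0.5, -0.1, -3.3]
gripper_width: 0.668
```

Call:
move_arm([
  [0, 0, 0.1],
  [0, 0, 0.25],
  [0, 0, 0.35],
  [0, 0, 0.35],
], gripper=[0.4, 0.4, 0.4, 0.4], twist=[0, 0, 0, 0])

```text
t: 6.92
eef_pos: [0.45, -0.2931, 0.1464]
tool_rot: [0.0, 0.65, 0.76, 0.0]
contact_force: [-0.6, 0.1, -4.3]
gripper_width: 0.666
```

Call:
move_arm([
  [0, 0, 0.1],
  [0, 0, 0.2],
  [0, 0, 0.2],
  [0, 0, 0.2],
], gripper=[0.4, 0.4, 0.4, 0.4], twist=[0, 0, 0, 0])

```text
t: 7.25
eef_pos: [0.45, -0.2931, 0.1444]
tool_rot: [0.0, 0.65, 0.76, 0.0]
contact_force: [1.0, -0.1, -3.7]
gripper_width: 0.665
```

Call:
move_arm([
  [0, 0, 0.1],
  [0, 0, 0.2],
  [0, 0, 0.2],
  [0, 0, 0.2],
], gripper=[0.4, 0.4, 0.4, 0.4], twist=[0, 0, 0, 0])

```text
t: 7.58
eef_pos: [0.4502, -0.2935, 0.144]
tool_rot: [0.001, 0.65, 0.76, -0.0]
contact_force: [-5.1, 0.1, 12.9]
gripper_width: 0.667
```

Call:
move_arm([
  [0, 0, -0.15],
  [0, 0, -0.15],
  [0, 0, -0.15],
  [0, 0, -0.15],
], gripper=[0.75, 0.9, 0.9, 0.9], twist=[0, 0, 0, 0])

```text
t: 7.92
eef_pos: [0.4502, -0.2931, 0.144]
tool_rot: [0.0, 0.65, 0.76, 0.0]
contact_force: [0.6, -0.1, -0.2]
gripper_width: 0.898
```

Call:
move_arm([
  [0, 0, -1],
  [0, 0, -3],
  [0, 0, -6],
  [0, 0, -9],
  [0, 0, -11],
], gripper=[0.95, 0.95, 0.95, 0.95, 0.95], twist=[0, 0, 0, 0, 0])

```text
t: 8.33
eef_pos: [0.4508, -0.2931, 0.2571]
tool_rot: [0.001, 0.65, 0.76, 0.0]
contact_force: [1.2, 0.2, -0.2]
gripper_width: 0.955
```

```bash
python3 -c "from h import *;plan(572,64.5,240,92.5)"
```

```text
t 8.33 pos [ 450.8 -293.1  257.1] yaw 98.90 tilt 0.16 F [ 1.2  0.2 -0.2] w 0.955 q7 0.45
shift cm [33.46 17.5   1.7 ] twist 0.112
```

Call:
move_arm([
  [3, 1.6, 0],
  [6.6, 3.4, 0],
  [10.2, 5.2, 0],
  [13.8, 7.1, 0.5],
  [17.4, 9, 0.7],
], gripper=[0.95, 0.95, 0.95, 0.95, 0.95], twist=[0.02, 0.04, 0.06, 0.09, 0.112])

```text
t: 8.75
eef_pos: [0.5122, -0.1056, 0.2475]
tool_rot: [0.0, 0.693, 0.721, 0.0]
contact_force: [1.2, -1.2, 0.1]
gripper_width: 0.955
```

```bash
python3 -c "from h import *;plan(572,64.5,225,92.5)"
```

```text
t 8.75 pos [ 512.2 -105.6  247.5] yaw 92.34 tilt 0.05 F [ 1.2 -1.2  0.1] w 0.955 q7 -0.07
shift cm [16.75  6.66  2.25] twist -0.003
```

Call:
move_arm([
  [3.6, 1.4, 0.3],
  [7.6, 3, 0.6],
  [11.6, 4.6, 1],
  [15.2, 6, 1.6],
  [16.7, 6.6, 2.2],
], gripper=[0.95, 0.95, 0.95, 0.95, 0.95], twist=[0, 0, 0, 0, 0])

```text
t: 9.17
eef_pos: [0.5719, 0.0695, 0.2261]
tool_rot: [-0.0, 0.689, 0.724, 0.002]
contact_force: [-0.2, -0.0, 0.5]
gripper_width: 0.953
```

Call:
move_arm([
  [0, 0, 1],
  [0, 0, 2],
], gripper=[0.95, 0.95], twist=[0, 0])

```text
t: 9.33
eef_pos: [0.571, 0.0637, 0.2049]
tool_rot: [0.0, 0.691, 0.723, 0.0]
contact_force: [-0.3, -0.3, -0.3]
gripper_width: 0.947
```

```bash
python3 - <<'E'
from h import *
plan(572,64.5,133,92.5)
for c in("scene","top"):
    d=read_camera(c);cv2.imwrite(f"pics/{c}4.png",cv2.resize(d["pixels"][90:290,200:430,::-1],None,fx=3,fy=3))
E
```

```text
t 9.33 pos [571.   63.7 204.9] yaw 92.61 tilt 0.05 F [-0.3 -0.3 -0.3] w 0.947 q7 -0.44
shift cm [0.07 0.09 7.19] twist 0.002
```

View pics/scene4.png

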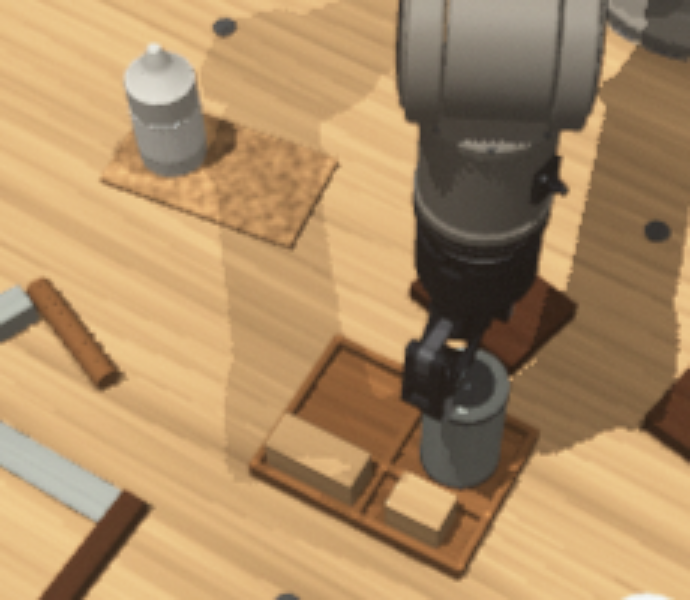

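View pics/top4.png

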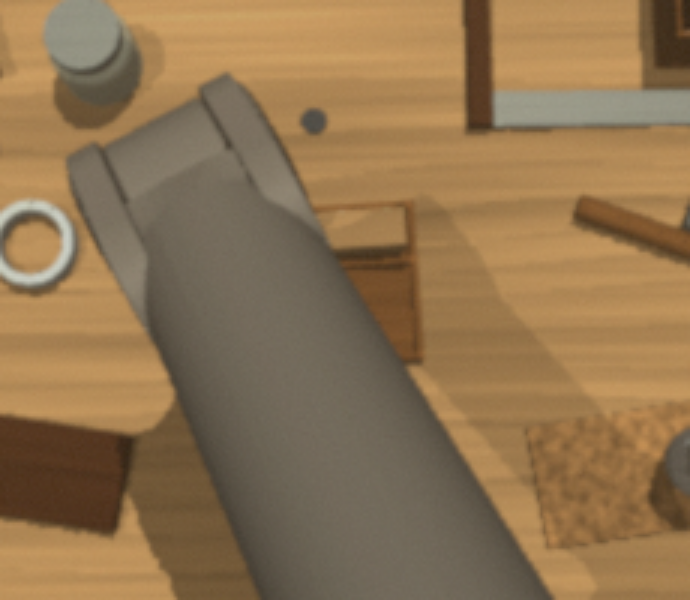

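The bottle stands upright on the far half of the pad, at (165,130) in the scene crop, and the gripper straddles the tin at (465,430). Descending.

Call:
move_arm([
  [0.1, 0.1, 1.5],
  [0.1, 0.1, 3.5],
  [0.1, 0.1, 5.5],
  [0.1, 0.1, 6.7],
  [0.1, 0.1, 7.2],
], gripper=[0.95, 0.95, 0.95, 0.95, 0.95], twist=[0, 0, 0, 0, 0])

```text
t: 9.85
eef_pos: [0.5708, 0.0614, 0.1313]
tool_rot: [-0.001, 0.693, 0.721, -0.001]
contact_force: [-0.4, -0.0, 0.1]
gripper_width: 0.953
```

Call:
move_arm([
  [0, 0, 0],
  [0, 0, 0],
  [0, 0, 0],
  [0, 0, 0],
  [0, 0, 0],
], gripper=[0.6, 0.6, 0.6, 0.5, 0.5], twist=[0, 0, 0, 0, 0])

```text
t: 10.27
eef_pos: [0.5721, 0.0632, 0.1336]
tool_rot: [0.0, 0.692, 0.722, 0.0]
contact_force: [-0.4, -1.1, 0.7]
gripper_width: 0.695
```

Call:
move_arm([
  [0, 0, 0],
  [0, 0, 0],
], gripper=[0.4, 0.4], twist=[0, 0], squeeze=45)

```text
t: 10.43
eef_pos: [0.5721, 0.0632, 0.1336]
tool_rot: [0.0, 0.692, 0.722, 0.0]
contact_force: [-1.4, -1.0, 5.6]
gripper_width: 0.693
```

Call:
move_arm([
  [0, 0, -0.6],
  [0, 0, -1.8],
  [0, 0, -3.2],
  [0, 0, -4.6],
  [0, 0, -5.5],
], gripper=[0.4, 0.4, 0.4, 0.4, 0.4], twist=[0, 0, 0, 0, 0])

```text
t: 10.85
eef_pos: [0.5722, 0.0641, 0.1898]
tool_rot: [0.0, 0.692, 0.722, 0.001]
contact_force: [0.8, 0.6, -4.1]
gripper_width: 0.695
```

```bash
python3 - <<'E'
from h import *
plan(436,-200,188,99)
for c in("scene",):
    d=read_camera(c);cv2.imwrite(f"pics/{c}5.png",cv2.resize(d["pixels"][90:290,200:430,::-1],None,fx=3,fy=3))
E
```

```text
t 10.85 pos [572.2  64.1 189.8] yaw 92.49 tilt 0.11 F [ 0.8  0.6 -4.1] w 0.695 q7 -0.46
shift cm [-25.79 -14.76   0.13] twist -0.114
```

View pics/scene5.png

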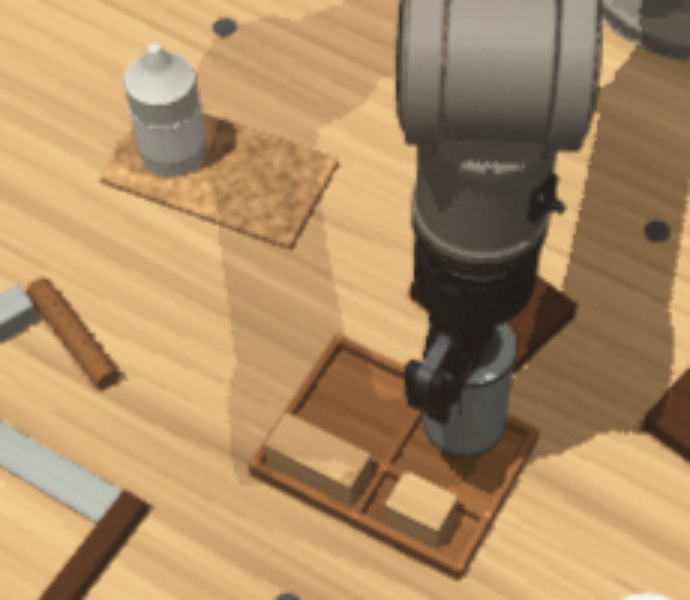

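Call:
move_arm([
  [-1, -0.6, 0],
  [-3, -1.7, 0],
  [-6, -3.4, 0],
  [-9, -5.2, 0],
  [-12, -6.9, 0],
], gripper=[0.4, 0.4, 0.4, 0.4, 0.4], twist=[-0.01, -0.03, -0.05, -0.07, -0.09])

```text
t: 11.32
eef_pos: [0.5069, -0.0602, 0.1877]
tool_rot: [-0.0, 0.658, 0.753, -0.0]
contact_force: [0.3, -1.0, -3.9]
gripper_width: 0.696
```

```bash
python3 -c "from h import *;plan(436,-200,188,99)"
```

```text
t 11.32 pos [506.9 -60.2 187.7] yaw 97.75 tilt 0.03 F [ 0.3 -1.  -3.9] w 0.696 q7 -0.14
shift cm [-12.9   -8.91  -0.03] twist -0.022
```

Call:
move_arm([
  [-3, -2.1, 0],
  [-6.3, -4.3, 0],
  [-9.4, -6.5, 0],
  [-11.8, -8.2, 0],
  [-12.8, -8.9, 0],
], gripper=[0.4, 0.4, 0.4, 0.4, 0.4], twist=[-0.01, -0.022, -0.022, -0.022, -0.022])

```text
t: 11.73
eef_pos: [0.4336, -0.2024, 0.1875]
tool_rot: [-0.0, 0.652, 0.758, -0.001]
contact_force: [-0.3, -0.0, -4.1]
gripper_width: 0.695
```

Call:
move_arm([
  [0, 0, 1],
  [0, 0, 2.4],
  [0, 0, 3],
], gripper=[0.4, 0.4, 0.4], twist=[0, 0, 0])

```text
t: 11.98
eef_pos: [0.4363, -0.1974, 0.1566]
tool_rot: [-0.001, 0.65, 0.76, 0.0]
contact_force: [-0.7, -0.6, -3.9]
gripper_width: 0.689
```

```bash
python3 -c "from h import *;plan(436,-200,134.5,99)"
```

```text
t 11.98 pos [ 436.3 -197.4  156.6] yaw 98.89 tilt 0.08 F [-0.7 -0.6 -3.9] w 0.689 q7 0.16
shift cm [-0.25 -0.07  2.21] twist -0.002
```

Call:
move_arm([
  [0, 0, 0.8],
  [0, 0, 1.5],
  [0, 0, 2],
  [0, 0, 2.2],
  [0, 0, 2.3],
], gripper=[0.4, 0.4, 0.4, 0.4, 0.4], twist=[0, 0, 0, 0, 0])

```text
t: 12.4
eef_pos: [0.4369, -0.1977, 0.1346]
tool_rot: [-0.0, 0.65, 0.76, -0.0]
contact_force: [-0.2, -0.0, -4.3]
gripper_width: 0.693
```

Call:
move_arm([
  [0, 0, 0.1],
  [0, 0, 0.1],
  [0, 0, 0.1],
], gripper=[0.4, 0.4, 0.4], twist=[0, 0, 0])

```text
t: 12.65
eef_pos: [0.437, -0.1981, 0.1342]
tool_rot: [0.0, 0.65, 0.76, 0.0]
contact_force: [-0.3, -0.0, -3.4]
gripper_width: 0.694
```

Call:
move_arm([
  [0, 0, 0.1],
  [0, 0, 0.15],
  [0, 0, 0.15],
], gripper=[0.4, 0.4, 0.4], twist=[0, 0, 0])

```text
t: 12.9
eef_pos: [0.4371, -0.1981, 0.1336]
tool_rot: [0.001, 0.65, 0.76, -0.0]
contact_force: [-3.9, 1.4, 9.7]
gripper_width: 0.69
```

Call:
move_arm([
  [0, 0, -0.1],
  [0, 0, -0.1],
  [0, 0, -0.1],
  [0, 0, -0.1],
], gripper=[0.75, 0.9, 0.9, 0.9], twist=[0, 0, 0, 0])

```text
t: 13.23
eef_pos: [0.437, -0.1982, 0.1336]
tool_rot: [0.0, 0.65, 0.76, 0.0]
contact_force: [0.2, 0.4, -0.4]
gripper_width: 0.897
```

Call:
move_arm([
  [0, 0, -1],
  [0, 0, -3],
  [0, 0, -6],
  [0, 0, -8.5],
  [0, 0, -10],
], gripper=[0.95, 0.95, 0.95, 0.95, 0.95], twist=[0, 0, 0, 0, 0])

```text
t: 13.65
eef_pos: [0.4377, -0.1981, 0.2366]
tool_rot: [0.002, 0.65, 0.76, 0.001]
contact_force: [-0.4, -0.1, 0.1]
gripper_width: 0.943
```

```bash
python3 -c "from h import *;plan(638.7,-19,200,92.5)"
```

```text
t 13.65 pos [ 437.7 -198.1  236.6] yaw 98.89 tilt 0.19 F [-0.4 -0.1  0.1] w 0.943 q7 0.26
shift cm [14.59 22.62  3.7 ] twist 0.112
```

Call:
move_arm([
  [2, 3.1, 0],
  [4, 6.2, 0],
  [6.2, 9.6, 0.5],
  [8.3, 12.8, 1],
  [10.4, 16.1, 1.5],
], gripper=[0.8, 0.8, 0.8, 0.8, 0.8], twist=[0.02, 0.04, 0.06, 0.09, 0.112])

```text
t: 14.07
eef_pos: [0.5809, -0.0693, 0.2191]
tool_rot: [0.0, 0.692, 0.721, 0.0]
contact_force: [0.0, -0.4, 0.2]
gripper_width: 0.8
```

```bash
python3 -c "
from h import *
plan(638.7,-19,180,92.5)
for c in('scene','top'):
    d=read_camera(c);cv2.imwrite(f'pics/{c}6.png',cv2.resize(d['pixels'][90:290,200:430,::-1] if c=='scene' else d['pixels'][120:300,260:480,::-1],None,fx=3,fy=3))
"
```

```text
t 14.07 pos [580.9 -69.3 219.1] yaw 92.35 tilt 0.04 F [ 0.  -0.4  0.2] w 0.800 q7 -0.20
shift cm [4.79 5.98 3.91] twist -0.003
```

View pics/scene6.png

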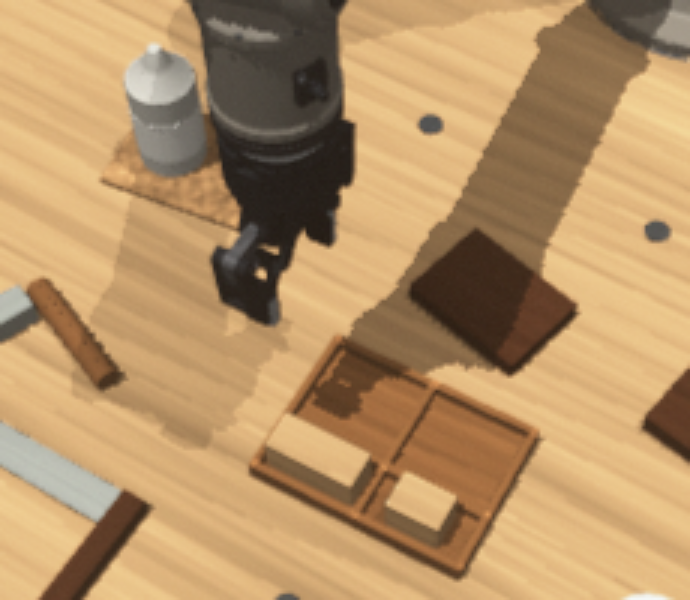

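Call:
move_arm([
  [2, 2.5, 1],
  [4, 5, 2],
  [4.8, 6, 3],
  [4.8, 6, 4],
  [4.8, 6, 4.5],
], gripper=[0.8, 0.8, 0.8, 0.8, 0.8], twist=[0, 0, 0, 0, 0])

```text
t: 14.58
eef_pos: [0.6367, -0.02, 0.172]
tool_rot: [-0.001, 0.691, 0.723, -0.001]
contact_force: [-0.5, -0.5, -0.1]
gripper_width: 0.8
```

```bash
python3 -c "
from h import *
plan(638.7,-19,98,92.5)
d=read_camera('scene');cv2.imwrite(f'pics/s7.png',cv2.resize(d['pixels'][90:290,200:430,::-1],None,fx=3,fy=3))
"
```

```text
t 14.58 pos [636.7 -20.  172. ] yaw 92.52 tilt 0.14 F [-0.5 -0.5 -0.1] w 0.800 q7 -0.31
shift cm [0.09 0.22 7.4 ] twist 0.000
```

View pics/s7.png

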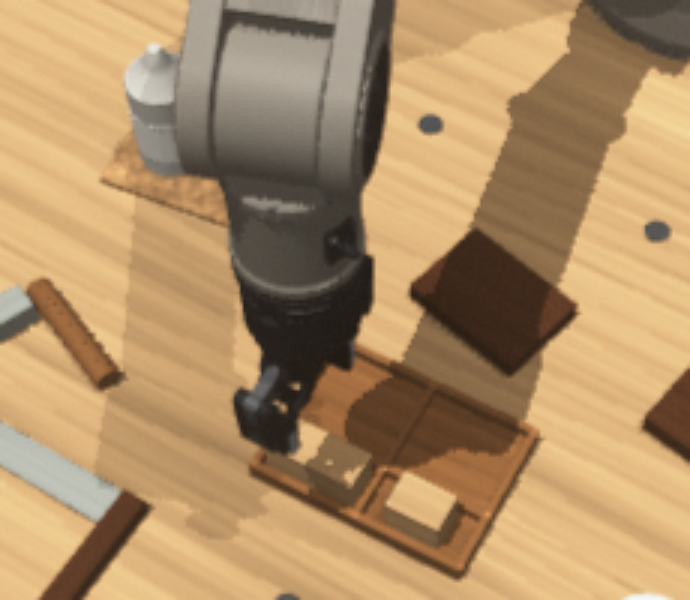

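View pics/top6.png

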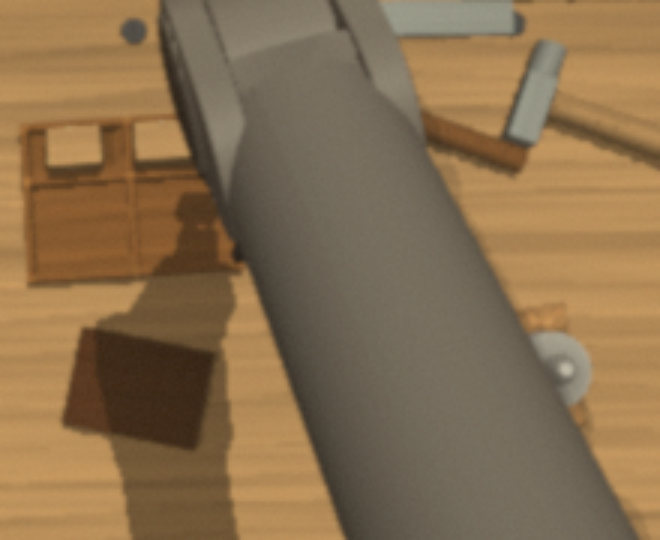

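Call:
move_arm([
  [0.1, 0.2, 1.5],
  [0.1, 0.2, 3.5],
  [0.1, 0.2, 5.5],
  [0.1, 0.2, 7],
  [0.1, 0.2, 7.4],
], gripper=[0.8, 0.8, 0.8, 0.8, 0.8], twist=[0, 0, 0, 0, 0])

```text
t: 15.05
eef_pos: [0.6376, -0.0203, 0.0965]
tool_rot: [-0.001, 0.692, 0.722, -0.002]
contact_force: [-0.6, 0.3, 0.7]
gripper_width: 0.8
```

Call:
move_arm([
  [0, 0, 0],
  [0, 0, 0],
  [0, 0, 0],
  [0, 0, 0],
  [0, 0, 0],
], gripper=[0.6, 0.5, 0.4, 0.3, 0.3], twist=[0, 0, 0, 0, 0])

```text
t: 15.47
eef_pos: [0.6405, -0.0188, 0.1009]
tool_rot: [0.001, 0.692, 0.722, 0.001]
contact_force: [-0.1, 0.9, 4.3]
gripper_width: 0.367
```

Call:
move_arm([
  [0, 0, 0],
  [0, 0, 0],
  [0, 0, 0],
], gripper=[0.2, 0.2, 0.2], twist=[0, 0, 0])

```text
t: 15.72
eef_pos: [0.6405, -0.0188, 0.1008]
tool_rot: [0.001, 0.692, 0.722, 0.001]
contact_force: [-0.7, 0.2, 6.9]
gripper_width: 0.362
```

Call:
move_arm([
  [0, 0, -0.6],
  [0, 0, -2],
  [0, 0, -4],
  [0, 0, -6],
  [0, 0, -7],
], gripper=[0.2, 0.2, 0.2, 0.2, 0.2], twist=[0, 0, 0, 0, 0])

```text
t: 16.13
eef_pos: [0.6407, -0.0186, 0.1728]
tool_rot: [0.001, 0.692, 0.722, 0.001]
contact_force: [0.9, 0.9, -0.5]
gripper_width: 0.364
```

```bash
python3 -c "
from h import *
plan(452,265.5,170,80.7)
for c in('scene','top'):
    d=read_camera(c);cv2.imwrite(f'pics/{c}8.png',cv2.resize(d['pixels'][90:290,200:430,::-1] if c=='scene' else d['pixels'][120:300,260:480,::-1],None,fx=3,fy=3))
"
```

```text
t 16.13 pos [640.7 -18.6 172.8] yaw 92.46 tilt 0.21 F [ 0.9  0.9 -0.5] w 0.364 q7 -0.32
shift cm [ 29.19 -17.63   0.22] twist 0.205
```

View pics/scene8.png

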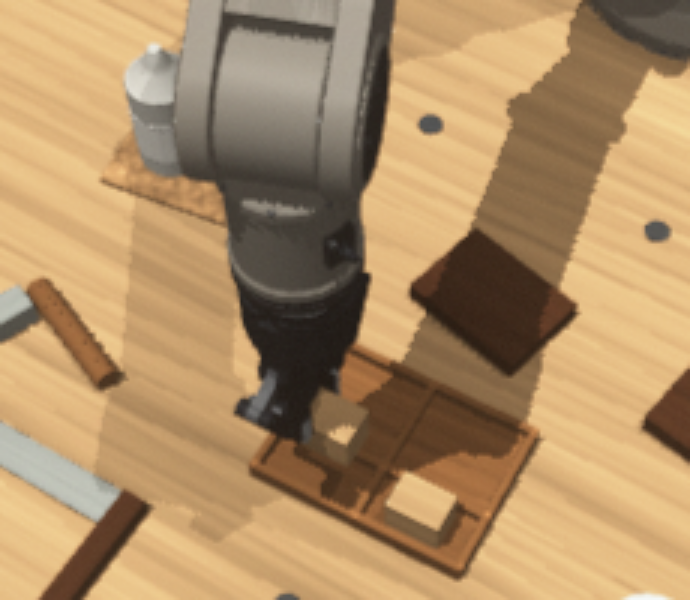

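The long block is held level and clear of the caddy. Carrying it to the long board.

Call:
move_arm([
  [1.5, -0.9, 0],
  [4, -2.4, 0],
  [7, -4.2, 0],
  [10, -6, 0],
  [13, -7.8, 0],
], gripper=[0.2, 0.2, 0.2, 0.2, 0.2], twist=[0.02, 0.05, 0.09, 0.13, 0.17])

```text
t: 16.65
eef_pos: [0.5545, 0.1083, 0.1684]
tool_rot: [-0.0, 0.751, 0.66, -0.001]
contact_force: [-0.0, -0.2, -0.1]
gripper_width: 0.359
```

```bash
python3 -c "from h import *;plan(452,265.5,170,80.7)"
```

```text
t 16.65 pos [554.5 108.3 168.4] yaw 82.56 tilt 0.09 F [-0.  -0.2 -0.1] w 0.359 q7 -0.72
shift cm [ 14.26 -12.2   -0.15] twist 0.032
```

Call:
move_arm([
  [3, -2.6, 0],
  [6.5, -5.6, 0],
  [10, -8.6, 0],
  [12.8, -11, 0],
  [14.2, -12.1, 0],
], gripper=[0.2, 0.2, 0.2, 0.2, 0.2], twist=[0.01, 0.032, 0.032, 0.032, 0.032])

```text
t: 17.07
eef_pos: [0.45, 0.268, 0.1689]
tool_rot: [-0.001, 0.759, 0.651, -0.0]
contact_force: [-0.0, 0.7, -0.4]
gripper_width: 0.36
```

Call:
move_arm([
  [0, 0, 0.8],
  [0, 0, 1.6],
  [0, 0, 2],
], gripper=[0.2, 0.2, 0.2], twist=[0, 0, 0])

```text
t: 17.32
eef_pos: [0.4538, 0.2625, 0.1476]
tool_rot: [0.0, 0.761, 0.648, -0.001]
contact_force: [0.1, -0.8, -1.2]
gripper_width: 0.359
```

```bash
python3 -c "
from h import *
plan(452,265.5,114,80.7)
for c in('scene','top'):
    d=read_camera(c);cv2.imwrite(f'pics/{c}9.png',cv2.resize(d['pixels'][150:290,370:540,::-1] if c=='scene' else d['pixels'][180:300,140:300,::-1],None,fx=4,fy=4))
"
```

```text
t 17.32 pos [453.8 262.5 147.6] yaw 80.86 tilt 0.16 F [ 0.1 -0.8 -1.2] w 0.359 q7 -1.12
shift cm [ 0.28 -0.22  3.36] twist 0.003
```

View pics/scene9.png

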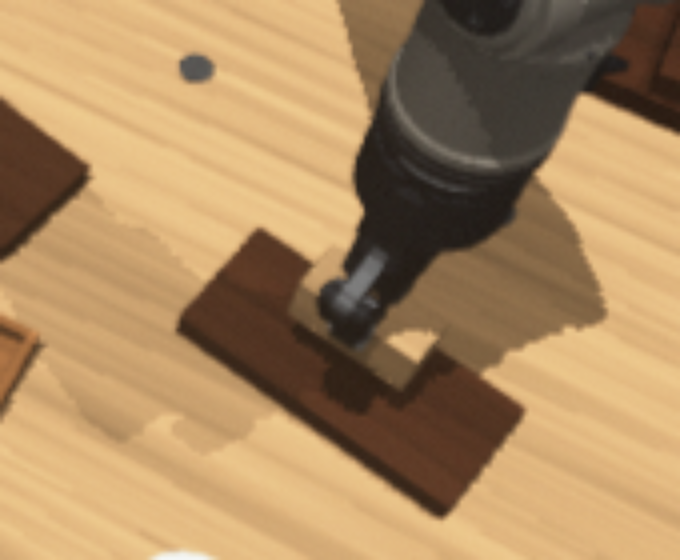

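View pics/top9.png

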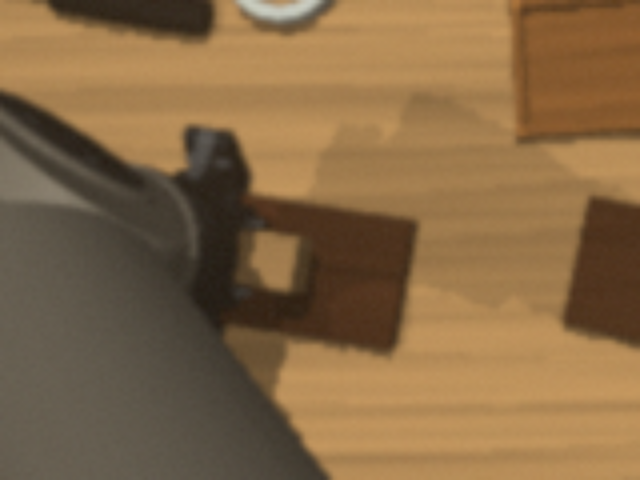

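Call:
move_arm([
  [0.1, -0.1, 0.8],
  [0.2, -0.2, 1.8],
  [0.2, -0.2, 2.7],
  [0.2, -0.2, 3.1],
  [0.2, -0.2, 3.2],
], gripper=[0.2, 0.2, 0.2, 0.2, 0.2], twist=[0, 0, 0, 0, 0])

```text
t: 17.83
eef_pos: [0.4519, 0.2656, 0.116]
tool_rot: [-0.0, 0.761, 0.649, -0.001]
contact_force: [-0.2, 0.4, -0.6]
gripper_width: 0.36
```

Call:
move_arm([
  [0, 0, 0.1],
  [0, 0, 0.2],
  [0, 0, 0.2],
], gripper=[0.2, 0.2, 0.2], twist=[0, 0, 0])

```text
t: 18.08
eef_pos: [0.4525, 0.2663, 0.1155]
tool_rot: [0.0, 0.761, 0.649, 0.0]
contact_force: [-0.4, -0.1, -1.5]
gripper_width: 0.362
```

Call:
move_arm([
  [0, 0, 0.1],
  [0, 0, 0.2],
  [0, 0, 0.2],
], gripper=[0.2, 0.2, 0.2], twist=[0, 0, 0])

```text
t: 18.33
eef_pos: [0.4524, 0.2662, 0.1134]
tool_rot: [0.0, 0.761, 0.649, 0.0]
contact_force: [-0.8, -0.5, -1.1]
gripper_width: 0.361
```

Call:
move_arm([
  [0, 0, 0.1],
  [0, 0, 0.1],
  [0, 0, 0.1],
], gripper=[0.2, 0.2, 0.2], twist=[0, 0, 0])

```text
t: 18.58
eef_pos: [0.4525, 0.2663, 0.1128]
tool_rot: [0.0, 0.761, 0.649, 0.0]
contact_force: [-1.7, -1.8, 4.5]
gripper_width: 0.363
```

Contact at the expected height. Releasing and retreating.

Call:
move_arm([
  [0, 0, 0],
  [0, 0, 0],
  [0, 0, 0],
  [0, 0, 0],
  [0, 0, -0.5],
], gripper=[0.45, 0.6, 0.7, 0.75, 0.75], twist=[0, 0, 0, 0, 0])

```text
t: 19.0
eef_pos: [0.4519, 0.2658, 0.1168]
tool_rot: [-0.0, 0.761, 0.649, -0.001]
contact_force: [-0.4, 0.0, 0.1]
gripper_width: 0.752
```

Call:
move_arm([
  [0, 0, -2],
  [0, 0, -4],
  [0, 0, -6],
  [0, 0, -7],
], gripper=[0.8, 0.8, 0.8, 0.8], twist=[0, 0, 0, 0])

```text
t: 19.33
eef_pos: [0.453, 0.2668, 0.1898]
tool_rot: [0.0, 0.761, 0.649, 0.001]
contact_force: [0.2, -0.2, 0.5]
gripper_width: 0.798
```

```bash
python3 -c "from h import *;plan(635,67,185,92.5)"
```

```text
t 19.33 pos [453.  266.8 189.8] yaw 80.89 tilt 0.17 F [ 0.2 -0.2  0.5] w 0.798 q7 -1.09
shift cm [-16.85  21.13   0.49] twist -0.203
```

Call:
move_arm([
  [-2, 2.5, 0],
  [-4.3, 5.4, 0],
  [-6.6, 8.3, 0],
  [-8.9, 11.2, 0],
  [-11, 13.8, 0],
], gripper=[0.8, 0.8, 0.8, 0.8, 0.8], twist=[-0.04, -0.08, -0.12, -0.16, -0.203])

```text
t: 19.75
eef_pos: [0.5725, 0.1335, 0.1873]
tool_rot: [0.0, 0.691, 0.723, -0.0]
contact_force: [0.9, 0.5, 0.3]
gripper_width: 0.799
```

```bash
python3 -c "from h import *;plan(635,67,170,92.5)"
```

```text
t 19.75 pos [572.5 133.5 187.3] yaw 92.58 tilt 0.03 F [0.9 0.5 0.3] w 0.799 q7 -0.58
shift cm [-6.92  5.94  1.74] twist 0.001
```

Call:
move_arm([
  [-2.5, 2.1, 0.3],
  [-5, 4.3, 0.8],
  [-6.6, 5.7, 1.3],
  [-6.9, 5.9, 1.7],
  [-6.9, 5.9, 1.7],
], gripper=[0.8, 0.8, 0.8, 0.8, 0.8], twist=[0, 0, 0, 0, 0])

```text
t: 20.17
eef_pos: [0.6334, 0.0672, 0.1689]
tool_rot: [-0.0, 0.693, 0.721, -0.001]
contact_force: [-1.0, 1.1, -0.2]
gripper_width: 0.801
```

```bash
python3 -c "
from h import *
plan(635,67,99,92.5)
d=read_camera('scene');cv2.imwrite(f'pics/s10.png',cv2.resize(d['pixels'][90:290,270:500,::-1],None,fx=3,fy=3))
"
```

```text
t 20.17 pos [633.4  67.2 168.9] yaw 92.32 tilt 0.11 F [-1.   1.1 -0.2] w 0.801 q7 -0.46
shift cm [-0.02  0.18  6.99] twist -0.003
```

View pics/s10.png

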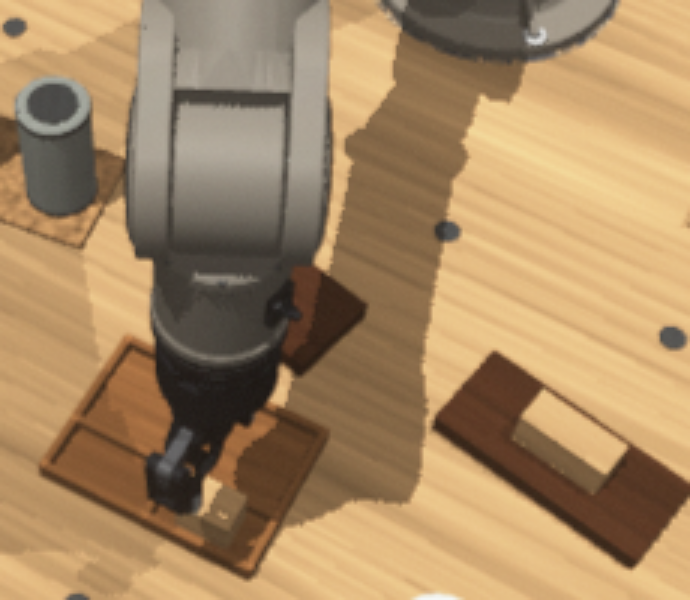

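The tin stands upright on the pad, at (58,145) in this crop. The long block lies flat on the long board at (572,440). Next, the short block.

Call:
move_arm([
  [0, 0.2, 1.5],
  [0, 0.2, 3.5],
  [0, 0.2, 5.5],
  [0, 0.2, 6.7],
  [0, 0.2, 7.1],
], gripper=[0.8, 0.8, 0.8, 0.8, 0.8], twist=[0, 0, 0, 0, 0])

```text
t: 20.63
eef_pos: [0.6332, 0.0707, 0.097]
tool_rot: [-0.001, 0.691, 0.723, -0.001]
contact_force: [-0.0, -0.5, 0.2]
gripper_width: 0.798
```

Call:
move_arm([
  [0, 0, 0],
  [0, 0, 0],
  [0, 0, 0],
  [0, 0, 0],
  [0, 0, 0],
], gripper=[0.6, 0.5, 0.4, 0.3, 0.3], twist=[0, 0, 0, 0, 0])

```text
t: 21.05
eef_pos: [0.6361, 0.0698, 0.1008]
tool_rot: [0.001, 0.691, 0.722, 0.001]
contact_force: [-0.0, 0.0, 4.3]
gripper_width: 0.363
```

Call:
move_arm([
  [0, 0, 0],
  [0, 0, 0],
  [0, 0, 0],
], gripper=[0.2, 0.2, 0.2], twist=[0, 0, 0])

```text
t: 21.3
eef_pos: [0.6361, 0.0698, 0.1008]
tool_rot: [0.001, 0.691, 0.722, 0.001]
contact_force: [-0.8, 0.5, 6.6]
gripper_width: 0.361
```

Call:
move_arm([
  [0, 0, -0.6],
  [0, 0, -2],
  [0, 0, -4],
  [0, 0, -6],
  [0, 0, -7],
], gripper=[0.2, 0.2, 0.2, 0.2, 0.2], twist=[0, 0, 0, 0, 0])

```text
t: 21.72
eef_pos: [0.6362, 0.0697, 0.1728]
tool_rot: [0.001, 0.691, 0.722, 0.001]
contact_force: [0.3, -0.1, 1.1]
gripper_width: 0.364
```

```bash
python3 -c "
from h import *
plan(440.5,18.5,165,78)
d=read_camera('scene');cv2.imwrite(f'pics/s11.png',cv2.resize(d['pixels'][90:290,270:500,::-1],None,fx=3,fy=3))
"
```

```text
t 21.72 pos [636.2  69.7 172.8] yaw 92.51 tilt 0.20 F [ 0.3 -0.1  1.1] w 0.364 q7 -0.46
shift cm [ -4.26 -19.78   0.71] twist 0.253
```

View pics/s11.png

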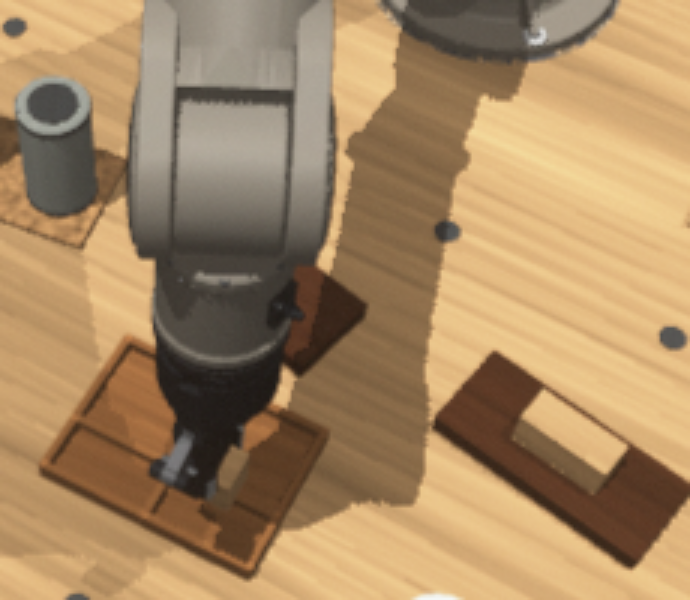

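Call:
move_arm([
  [-0.2, -1, 0],
  [-0.6, -3, 0],
  [-1.3, -6, 0],
  [-1.9, -9, 0],
  [-2.5, -12, 0],
], gripper=[0.2, 0.2, 0.2, 0.2, 0.2], twist=[0.03, 0.08, 0.13, 0.19, 0.25])

```text
t: 22.18
eef_pos: [0.5147, 0.0387, 0.169]
tool_rot: [-0.0, 0.777, 0.629, -0.0]
contact_force: [-1.3, 1.0, 0.0]
gripper_width: 0.362
```

```bash
python3 -c "from h import *;plan(441,21.2,165,78)"
```

```text
t 22.18 pos [514.7  38.7 169. ] yaw 78.01 tilt 0.04 F [-1.3  1.   0. ] w 0.362 q7 -0.67
shift cm [-3.24 -6.85  0.4 ] twist 0.000
```

Call:
move_arm([
  [-1.3, -2.6, 0.2],
  [-2.6, -5.4, 0.4],
  [-3.2, -6.7, 1],
  [-3.2, -6.7, 1.6],
  [-3.2, -6.7, 2],
], gripper=[0.2, 0.2, 0.2, 0.2, 0.2], twist=[0, 0, 0, 0, 0])

```text
t: 22.6
eef_pos: [0.4438, 0.0212, 0.149]
tool_rot: [0.0, 0.776, 0.631, -0.0]
contact_force: [0.8, 0.8, -0.5]
gripper_width: 0.362
```

Call:
move_arm([
  [0, 0, 0],
  [0, 0, 0],
], gripper=[0.2, 0.2], twist=[0, 0])

```text
t: 22.77
eef_pos: [0.4455, 0.0221, 0.1493]
tool_rot: [-0.0, 0.776, 0.631, 0.0]
contact_force: [0.7, -0.6, 0.2]
gripper_width: 0.363
```

```bash
python3 -c "
from h import *
plan(441,21.2,114,78)
for c in('scene','top'):
    d=read_camera(c);cv2.imwrite(f'pics/{c}12.png',cv2.resize(d['pixels'][140:260,310:450,::-1] if c=='scene' else d['pixels'][200:300,140:360,::-1],None,fx=3.5,fy=3.5))
"
```

```text
t 22.77 pos [445.5  22.1 149.3] yaw 78.21 tilt 0.05 F [ 0.7 -0.6  0.2] w 0.363 q7 -0.68
shift cm [-0.18 -0.42  3.53] twist 0.004
```

View pics/scene12.png

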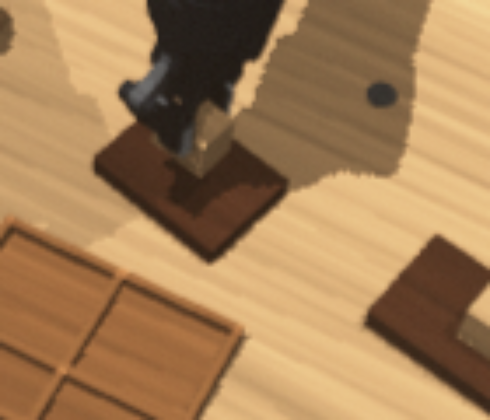

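View pics/top12.png

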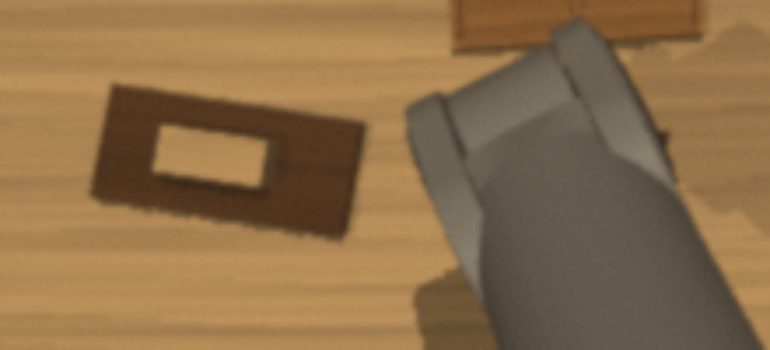

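Call:
move_arm([
  [-0.1, -0.2, 0.6],
  [-0.2, -0.4, 1.6],
  [-0.2, -0.4, 2.6],
  [-0.2, -0.4, 3.2],
  [-0.2, -0.4, 3.3],
], gripper=[0.2, 0.2, 0.2, 0.2, 0.2], twist=[0, 0, 0, 0, 0])

```text
t: 23.28
eef_pos: [0.439, 0.0204, 0.1147]
tool_rot: [-0.001, 0.776, 0.631, -0.001]
contact_force: [0.3, -0.3, 0.5]
gripper_width: 0.365
```

```bash
python3 -c "
from h import *
plan(441,21.2,113,78)
d=read_camera('top');rect('block_long_center','top',.056,d);rect('board_long','top',.02,d)
c=np.array([[158,125],[270,137],[264,188],[153,174]])
P=ray(d,(c+.5)/3.5-.5+[140,200],.056)[:,:2]*1000;print(P.mean(0),P)
c=np.array([[112,85],[365,123],[343,238],[92,195]])
P=ray(d,(c+.5)/3.5-.5+[140,200],.02)[:,:2]*1000;print(P.mean(0),P)
"
```

```text
t 23.28 pos [439.   20.4 114.7] yaw 78.21 tilt 0.17 F [ 0.3 -0.3  0.5] w 0.365 q7 -0.73
shift cm [0.12 0.18 0.17] twist 0.004
block_long_center top p0.81 c 453.4 262.1 size 32.5 x 81.2 yaw -9.6 px 471
block_long_center top p0.67 c 590.7 20.2 size 128.3 x 171.7 yaw 2.6 px 3789
board_long top p0.86 c 451.1 264.0 size 85.7 x 183.7 yaw -8.3 px 2081
[453.44147744 264.75863416] [[474.6203937  301.2661333 ]
 [465.59501531 225.22409427]
 [431.66839726 228.72758105]
 [441.88210349 303.81672802]]
[451.16707217 263.42965447] [[504.37355041 345.98518045]
 [475.4956682  167.67363154]
 [396.6759079  182.30247666]
 [428.12316216 357.75732922]]
```

Call:
move_arm([
  [0, 0, 0.1],
  [0, 0, 0.1],
  [0, 0, 0.1],
], gripper=[0.2, 0.2, 0.2], twist=[0, 0, 0])

```text
t: 23.68
eef_pos: [0.4402, 0.0204, 0.1157]
tool_rot: [0.0, 0.776, 0.631, 0.0]
contact_force: [0.4, -0.6, -0.3]
gripper_width: 0.36
```

Call:
move_arm([
  [0, 0, 0.1],
  [0, 0, 0.15],
  [0, 0, 0.15],
], gripper=[0.2, 0.2, 0.2], twist=[0, 0, 0])

```text
t: 23.93
eef_pos: [0.44, 0.0204, 0.1139]
tool_rot: [0.0, 0.776, 0.631, 0.0]
contact_force: [0.5, -0.1, -0.8]
gripper_width: 0.363
```

Call:
move_arm([
  [0, 0, 0.1],
  [0, 0, 0.15],
  [0, 0, 0.15],
], gripper=[0.2, 0.2, 0.2], twist=[0, 0, 0])

```text
t: 24.18
eef_pos: [0.4401, 0.0205, 0.1127]
tool_rot: [0.0, 0.776, 0.631, -0.0]
contact_force: [-2.0, -0.7, 5.2]
gripper_width: 0.362
```

Call:
move_arm([
  [0, 0, 0],
  [0, 0, 0],
  [0, 0, 0],
  [0, 0, 0],
  [0, 0, -0.5],
], gripper=[0.2, 0.45, 0.6, 0.75, 0.75], twist=[0, 0, 0, 0, 0])

```text
t: 24.6
eef_pos: [0.4395, 0.0204, 0.1169]
tool_rot: [-0.0, 0.776, 0.631, -0.001]
contact_force: [-0.3, -0.8, 0.4]
gripper_width: 0.755
```

Call:
move_arm([
  [0, 0, -2],
  [0, 0, -4.5],
  [0, 0, -8],
  [0, 0, -11],
  [0, 0, -12],
], gripper=[0.8, 0.9, 0.95, 0.95, 0.95], twist=[0, 0, 0, 0, 0])

```text
t: 25.02
eef_pos: [0.4416, 0.021, 0.2415]
tool_rot: [0.002, 0.776, 0.631, 0.002]
contact_force: [0.6, 0.3, -0.3]
gripper_width: 0.949
```

```bash
python3 -c "from h import *;plan(437,-198.5,230,99)"
```

```text
t 25.02 pos [441.6  21.  241.5] yaw 78.20 tilt 0.34 F [ 0.6  0.3 -0.3] w 0.949 q7 -0.55
shift cm [-21.58   4.03   1.14] twist -0.363
```

Call:
move_arm([
  [-2, 0.6, 0],
  [-5, 1.4, 0],
  [-8, 2, 0],
  [-11, 2.6, 0],
  [-14, 3, 0],
], gripper=[0.95, 0.95, 0.95, 0.95, 0.95], twist=[-0.06, -0.13, -0.2, -0.28, -0.363])

```text
t: 25.43
eef_pos: [0.4405, -0.1241, 0.2374]
tool_rot: [0.0, 0.648, 0.762, 0.0]
contact_force: [0.3, -0.9, -0.9]
gripper_width: 0.951
```

```bash
python3 -c "
from h import *
plan(437,-198.5,220,99)
d=read_camera('scene');cv2.imwrite(f'pics/s13.png',cv2.resize(d['pixels'][50:290,180:500,::-1],None,fx=2.5,fy=2.5))
for n in('tin_center','glue_center','block_short_center'): print(n,[(r['centre'].round(4).tolist() if hasattr(r['centre'],'round') else r['centre'],r['p']) for r in spot_point(n,'scene')[:2]])
d=read_camera('top');rect('block_short_center','top',.056,d)
cv2.imwrite(f'pics/t13.png',cv2.resize(d['pixels'][140:290,250:500,::-1],None,fx=3,fy=3))
"
```

```text
t 25.43 pos [ 440.5 -124.1  237.4] yaw 99.24 tilt 0.01 F [ 0.3 -0.9 -0.9] w 0.951 q7 0.14
shift cm [-7.29 -1.54  1.74] twist 0.004
tin_center [([0.4377, -0.1969, 0.0642], 0.56)]
glue_center [([0.4469, -0.2908, 0.0744], 0.66)]
block_short_center [([0.4354, 0.0183, 0.036], 0.87), ([0.4523, 0.2687, -0.0018], 0.63)]
block_short_center top p0.61 c 440.0 15.7 size 29.1 x 42.3 yaw -7.0 px 220
```

View pics/s13.png

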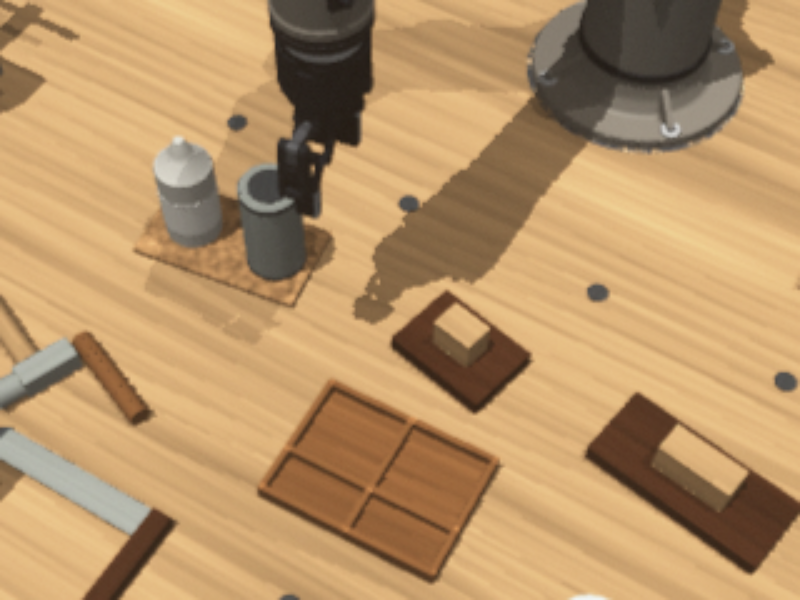

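View pics/t13.png

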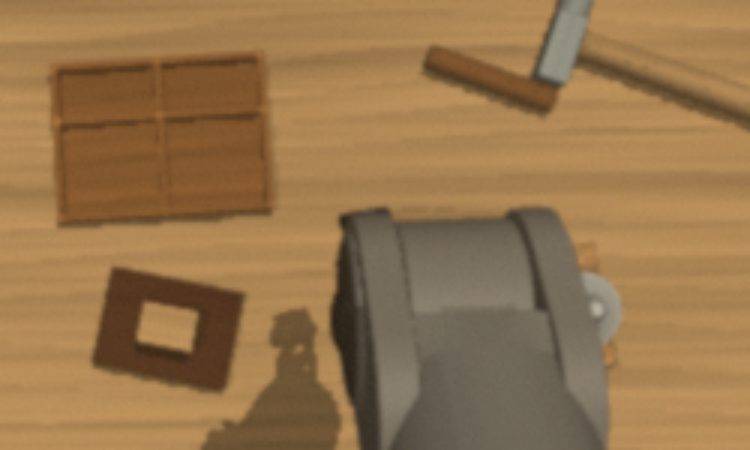

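Both blocks lie on their boards and both containers stand on the pad. I'll check the short block numerically and refine the now-empty caddy.

```bash
python3 -c "
from h import *
d=read_camera('top')
px=d['pixels'][...,::-1]
cv2.imwrite('pics/c14.png',cv2.resize(px[150:220,260:345],None,fx=8,fy=8,interpolation=cv2.INTER_CUBIC))
cv2.imwrite('pics/sb14.png',cv2.resize(px[222:275,275:335],None,fx=10,fy=10,interpolation=cv2.INTER_CUBIC))
rect('caddy','top',.018,d)
"
```

```text
caddy top p0.98 c 596.9 21.5 size 139.6 x 181.7 yaw 3.0 px 3907
```

View pics/c14.png

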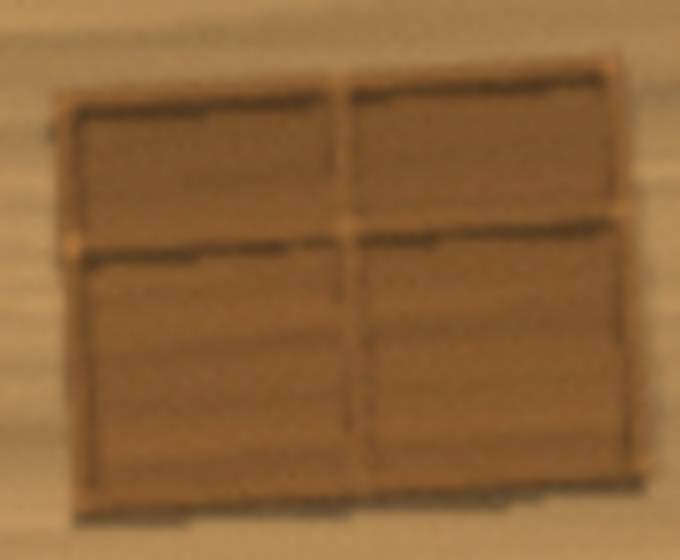

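View pics/sb14.png

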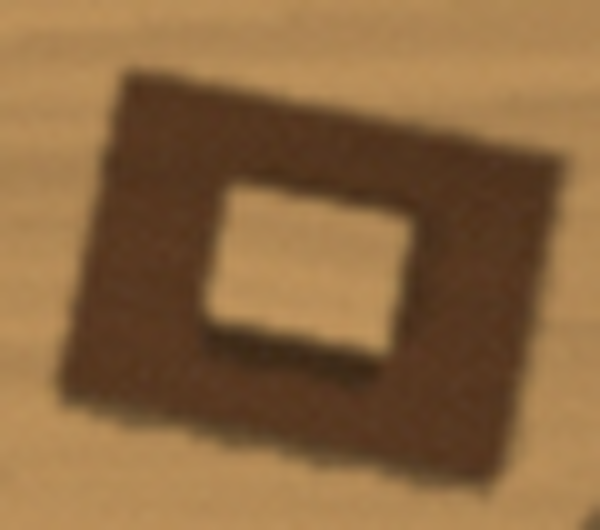

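```bash
python3 -c "
from h import *
d=read_camera('top')
f=lambda c,s,o,z:ray(d,(np.array(c,float)+.5)/s-.5+o,z)[:,:2]*1000
yaw=lambda P:[np.degrees(np.arctan2(-v[0],v[1])).round(1) for v in(P[0]-P[1],P[3]-P[2])]
for n,P in(('blk',f([(228,183),(412,212),(392,356),(206,322)],10,[275,222],.056)),('brd',f([(125,70),(565,160),(490,490),(62,405)],10,[275,222],.02)),('cad',f([(57,92),(620,55),(648,480),(78,512)],8,[260,150],.018)),('bayL',f([(75,243),(345,225),(358,490),(82,505)],8,[260,150],.018)),('bayR',f([(345,225),(620,205),(645,478),(358,490)],8,[260,150],.018))):
  print(n,P.mean(0).round(1),yaw(P),np.linalg.norm(P-np.roll(P,-1,0),axis=1).round(1))
plan(437,-198.5,220,99)
"
```

```text
blk [440.7  16.7] [np.float64(-9.6), np.float64(-10.9)] [43.6 33.6 44.1 32.6]
brd [437.9  17.9] [np.float64(-12.3), np.float64(-11.7)] [109.1  80.9 105.   81.9]
cad [596.3  21.7] [np.float64(2.8), np.float64(2.4)] [175.5 132.7 174.8 131.4]
bayL [571.4  63.7] [np.float64(2.9), np.float64(2.3)] [83.8 82.4 84.8 81.4]
bayR [575.1 -21.6] [np.float64(3.3), np.float64(1.6)] [85.2 85.  87.8 82.4]
t 25.88 pos [ 440.8 -121.5  237.4] yaw 99.11 tilt 0.01 F [-0.  -0.9 -0.8] w 0.950 q7 0.13
shift cm [-7.55 -1.6   1.74] twist 0.002
```

Call:
move_arm([
  [-2, -0.4, 0],
  [-5, -1, 0],
  [-7, -1.5, 0.5],
  [-7.5, -1.6, 1.2],
  [-7.5, -1.6, 1.7],
], gripper=[0.95, 0.95, 0.95, 0.95, 0.95], twist=[0, 0, 0, 0, 0])

```text
t: 26.3
eef_pos: [0.4364, -0.2001, 0.2198]
tool_rot: [-0.0, 0.65, 0.76, -0.0]
contact_force: [-0.9, 0.2, 0.4]
gripper_width: 0.951
```

Call:
move_arm([
  [0, 0, 0.5],
  [0, 0, 0.5],
], gripper=[0.95, 0.95], twist=[0, 0])

```text
t: 26.47
eef_pos: [0.4364, -0.1974, 0.2143]
tool_rot: [-0.001, 0.649, 0.761, 0.0]
contact_force: [-0.9, 0.9, 0.2]
gripper_width: 0.95
```

```bash
python3 -c "
from h import *
plan(437,-197.5,133,99)
d=read_camera('scene');cv2.imwrite(f'pics/s15.png',cv2.resize(d['pixels'][50:200,200:360,::-1],None,fx=4,fy=4))
"
```

```text
t 26.47 pos [ 436.4 -197.4  214.3] yaw 99.13 tilt 0.12 F [-0.9  0.9  0.2] w 0.950 q7 0.27
shift cm [-0.03  0.07  8.13] twist 0.002
```

View pics/s15.png

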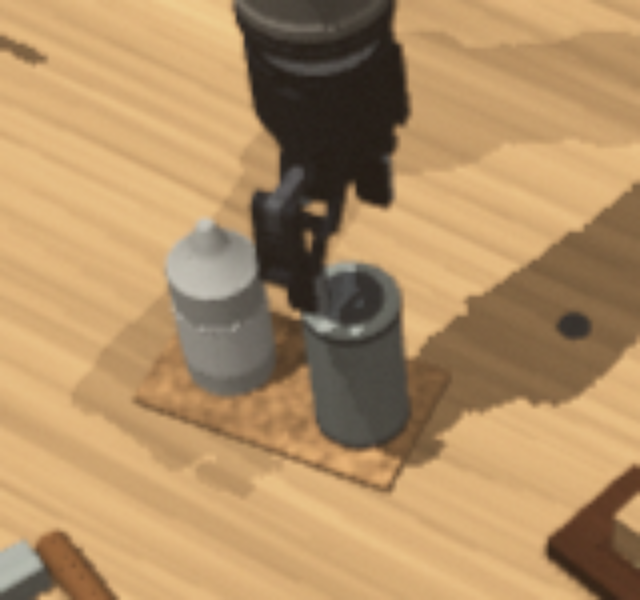

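The gripper is above the tin and clear of the bottle. Descending and gripping.

Call:
move_arm([
  [0, 0.1, 1.5],
  [0, 0.1, 3.5],
  [0, 0.1, 5.8],
  [0, 0.1, 7.6],
  [0, 0.1, 8.1],
], gripper=[0.95, 0.95, 0.95, 0.95, 0.95], twist=[0, 0, 0, 0, 0])

```text
t: 26.93
eef_pos: [0.4367, -0.1976, 0.1324]
tool_rot: [-0.002, 0.649, 0.761, -0.0]
contact_force: [-0.2, -0.2, -0.7]
gripper_width: 0.949
```

Call:
move_arm([
  [0, 0, 0],
  [0, 0, 0],
  [0, 0, 0],
  [0, 0, 0],
  [0, 0, 0],
], gripper=[0.75, 0.65, 0.6, 0.5, 0.5], twist=[0, 0, 0, 0, 0])

```text
t: 27.35
eef_pos: [0.438, -0.1992, 0.1351]
tool_rot: [0.001, 0.649, 0.76, 0.0]
contact_force: [-0.3, 0.2, -0.3]
gripper_width: 0.691
```

Call:
move_arm([
  [0, 0, 0],
  [0, 0, 0],
], gripper=[0.4, 0.4], twist=[0, 0])

```text
t: 27.52
eef_pos: [0.438, -0.1992, 0.1351]
tool_rot: [0.001, 0.65, 0.76, 0.0]
contact_force: [-2.4, 0.4, 5.4]
gripper_width: 0.691
```

Call:
move_arm([
  [0, 0, -0.6],
  [0, 0, -1.8],
  [0, 0, -3.2],
  [0, 0, -4.6],
  [0, 0, -5.5],
], gripper=[0.4, 0.4, 0.4, 0.4, 0.4], twist=[0, 0, 0, 0, 0])

```text
t: 27.93
eef_pos: [0.4377, -0.1992, 0.1906]
tool_rot: [0.0, 0.649, 0.76, 0.0]
contact_force: [0.8, -0.2, -4.4]
gripper_width: 0.696
```

```bash
python3 -c "
from h import *
plan(572,64.3,190,92.5)
d=read_camera('scene');cv2.imwrite(f'pics/s16.png',cv2.resize(d['pixels'][50:200,200:360,::-1],None,fx=4,fy=4))
"
```

```text
t 27.93 pos [ 437.7 -199.2  190.6] yaw 98.99 tilt 0.04 F [ 0.8 -0.2 -4.4] w 0.696 q7 0.24
shift cm [23.93 17.39  0.06] twist 0.113
```

View pics/s16.png

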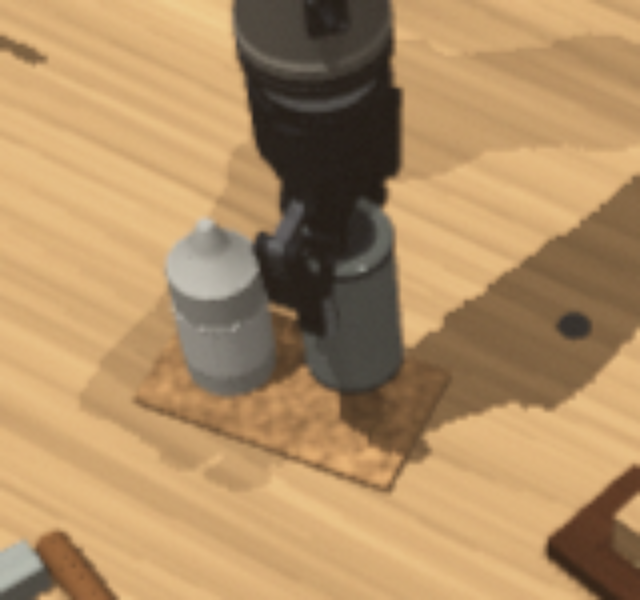

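Call:
move_arm([
  [1, 0.7, 0],
  [3, 2.2, 0],
  [5.5, 4, 0],
  [8, 5.8, 0],
  [10.5, 7.6, 0],
], gripper=[0.4, 0.4, 0.4, 0.4, 0.4], twist=[0.01, 0.03, 0.06, 0.09, 0.112])

```text
t: 28.4
eef_pos: [0.4963, -0.0827, 0.1889]
tool_rot: [-0.0, 0.692, 0.722, -0.0]
contact_force: [0.3, -0.4, -5.0]
gripper_width: 0.693
```

```bash
python3 -c "from h import *;plan(572,62.3,190,92.5)"
```

```text
t 28.40 pos [496.3 -82.7 188.9] yaw 92.43 tilt 0.04 F [ 0.3 -0.4 -5. ] w 0.693 q7 -0.14
shift cm [14.16  8.18 -0.11] twist -0.001
```

Call:
move_arm([
  [3, 1.7, 0],
  [6.5, 3.8, 0],
  [10, 5.8, 0],
  [12.8, 7.4, 0],
  [14.1, 8.1, 0],
], gripper=[0.4, 0.4, 0.4, 0.4, 0.4], twist=[0, 0, 0, 0, 0])

```text
t: 28.82
eef_pos: [0.5721, 0.0667, 0.1893]
tool_rot: [-0.001, 0.689, 0.725, 0.002]
contact_force: [0.5, 0.7, -4.2]
gripper_width: 0.694
```

Call:
move_arm([
  [0, 0, 0.4],
  [0, 0, 0.8],
  [0, 0, 1],
], gripper=[0.4, 0.4, 0.4], twist=[0, 0, 0])

```text
t: 29.07
eef_pos: [0.5697, 0.0593, 0.1779]
tool_rot: [-0.0, 0.691, 0.722, -0.002]
contact_force: [0.4, 0.1, -3.6]
gripper_width: 0.694
```

```bash
python3 -c "
from h import *
plan(572,62.3,137,92.5)
d=read_camera('scene');cv2.imwrite(f'pics/s17.png',cv2.resize(d['pixels'][150:290,270:420,::-1],None,fx=4,fy=4))
"
```

```text
t 29.07 pos [569.7  59.3 177.9] yaw 92.51 tilt 0.18 F [ 0.4  0.1 -3.6] w 0.694 q7 -0.43
shift cm [0.29 0.25 4.09] twist 0.000
```

View pics/s17.png

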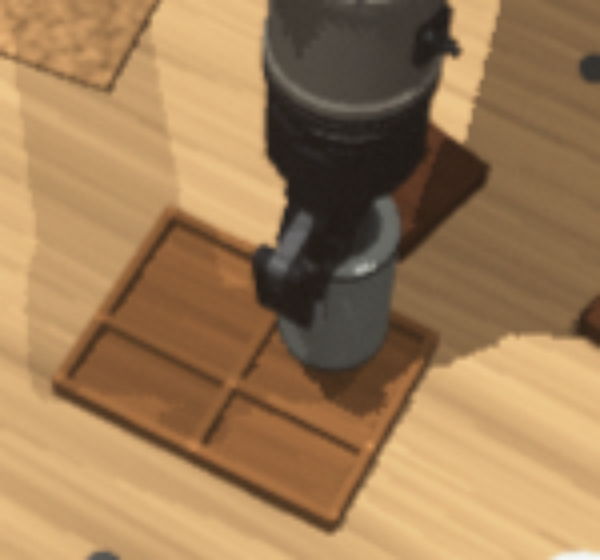

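Call:
move_arm([
  [0.2, 0.2, 0.5],
  [0.2, 0.2, 1],
  [0.2, 0.2, 1],
], gripper=[0.4, 0.4, 0.4], twist=[0, 0, 0])

```text
t: 29.37
eef_pos: [0.5721, 0.0621, 0.1683]
tool_rot: [-0.0, 0.691, 0.722, -0.001]
contact_force: [-0.4, -0.1, -4.8]
gripper_width: 0.696
```

Call:
move_arm([
  [0, 0, 0],
  [0, 0, 0],
], gripper=[0.4, 0.4], twist=[0, 0])

```text
t: 29.53
eef_pos: [0.5727, 0.0628, 0.1694]
tool_rot: [0.0, 0.691, 0.723, -0.0]
contact_force: [-0.7, 0.1, -3.1]
gripper_width: 0.693
```

```bash
python3 -c "
from h import *
plan(572,62.3,137,92.5)
d=read_camera('scene');rect('tin_center','scene',.15,d);print([ (r['centre'],r['p']) for r in spot_point('tin_center','scene')[:1]])
"
```

```text
t 29.53 pos [572.7  62.8 169.4] yaw 92.56 tilt 0.00 F [-0.7  0.1 -3.1] w 0.693 q7 -0.44
shift cm [-0.05 -0.07  3.24] twist 0.001
tin_center scene p0.65 c 599.1 94.2 size 44.2 x 100.0 yaw 88.0 px 599
[([0.5711, 0.0647, 0.0963], 0.58)]
```

Call:
move_arm([
  [0, -0.1, 0.8],
  [0, -0.1, 1.8],
  [0, -0.1, 2.7],
  [0, -0.1, 3.1],
  [0, -0.1, 3.1],
], gripper=[0.4, 0.4, 0.4, 0.4, 0.4], twist=[0, 0, 0, 0, 0])

```text
t: 30.1
eef_pos: [0.5707, 0.0628, 0.1365]
tool_rot: [-0.001, 0.691, 0.723, -0.001]
contact_force: [0.2, 0.6, -3.5]
gripper_width: 0.694
```

Call:
move_arm([
  [0, 0, 0.15],
  [0, 0, 0.25],
  [0, 0, 0.25],
], gripper=[0.4, 0.4, 0.4], twist=[0, 0, 0])

```text
t: 30.35
eef_pos: [0.5719, 0.0631, 0.136]
tool_rot: [0.0, 0.691, 0.723, 0.0]
contact_force: [0.2, 0.1, -4.7]
gripper_width: 0.691
```

Call:
move_arm([
  [0, 0, 0.1],
  [0, 0, 0.15],
  [0, 0, 0.15],
], gripper=[0.4, 0.4, 0.4], twist=[0, 0, 0])

```text
t: 30.6
eef_pos: [0.5721, 0.0632, 0.1352]
tool_rot: [0.0, 0.691, 0.723, 0.0]
contact_force: [-2.4, 0.5, 2.6]
gripper_width: 0.693
```

Contact. Releasing.

Call:
move_arm([
  [0, 0, 0],
  [0, 0, 0],
  [0, 0, 0],
  [0, 0, 0],
], gripper=[0.75, 0.9, 0.9, 0.9], twist=[0, 0, 0, 0])

```text
t: 30.93
eef_pos: [0.572, 0.063, 0.1346]
tool_rot: [0.0, 0.691, 0.723, 0.0]
contact_force: [-0.8, 0.3, 0.4]
gripper_width: 0.9
```

Call:
move_arm([
  [0, 0, -1],
  [0, 0, -3],
  [0, 0, -6],
  [0, 0, -9],
  [0, 0, -11],
], gripper=[0.95, 0.95, 0.95, 0.95, 0.95], twist=[0, 0, 0, 0, 0])

```text
t: 31.35
eef_pos: [0.5725, 0.0634, 0.2479]
tool_rot: [0.001, 0.691, 0.723, 0.001]
contact_force: [0.7, 0.4, 0.1]
gripper_width: 0.953
```

```bash
python3 -c "from h import *;plan(450,-291.5,240,99)"
```

```text
t 31.35 pos [572.5  63.4 247.9] yaw 92.59 tilt 0.18 F [0.7 0.4 0.1] w 0.953 q7 -0.38
shift cm [-34.9  -13.84   0.73] twist -0.112
```

Call:
move_arm([
  [-3.5, -1.4, 0],
  [-7, -2.8, 0],
  [-10.7, -4.2, 0],
  [-14.4, -5.7, 0],
  [-18, -7.1, 0],
], gripper=[0.95, 0.95, 0.95, 0.95, 0.95], twist=[-0.02, -0.04, -0.06, -0.09, -0.112])

```text
t: 31.77
eef_pos: [0.508, -0.1217, 0.2453]
tool_rot: [0.001, 0.649, 0.761, 0.0]
contact_force: [0.6, -0.5, -0.6]
gripper_width: 0.95
```

```bash
python3 -c "
from h import *
plan(450,-291.5,240,99)
for c in ('scene','top'):
  d=read_camera(c);cv2.imwrite(f'pics/{c}18.png',cv2.resize(d['pixels'][50:290,180:500,::-1],None,fx=2.5,fy=2.5))
  print([ (np.round(r['centre'],4),r['p']) for n in('glue_center','tin_center') for r in spot_point(n,c)[:1]])
"
```

```text
t 31.77 pos [ 508.  -121.7  245.3] yaw 99.10 tilt 0.06 F [ 0.6 -0.5 -0.6] w 0.950 q7 0.09
shift cm [-15.85  -8.42   0.54] twist 0.002
[(array([ 0.4488, -0.2884,  0.0735]), 0.86), (array([0.5715, 0.0641, 0.0636]), 0.57)]
[(array([0.5716, 0.0654, 0.0615]), 0.75)]
```

View pics/scene18.png

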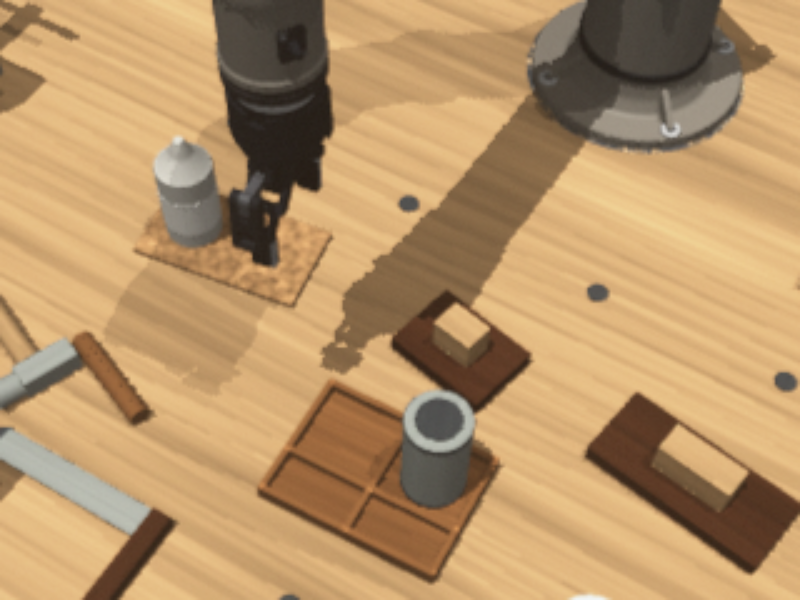

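The tin stands in its bay at about (571.5, 64.7) mm. Now for the bottle.

Call:
move_arm([
  [-3.6, -1.9, 0],
  [-7.4, -3.9, 0],
  [-11.4, -6, 0],
  [-14.8, -7.8, 0.2],
  [-15.8, -8.4, 0.5],
], gripper=[0.95, 0.95, 0.95, 0.95, 0.95], twist=[0, 0, 0, 0, 0])

```text
t: 32.48
eef_pos: [0.4491, -0.2942, 0.2397]
tool_rot: [0.001, 0.651, 0.759, -0.001]
contact_force: [0.1, 0.4, -0.2]
gripper_width: 0.955
```

Call:
move_arm([
  [0, 0, 1],
  [0, 0, 2],
  [0, 0, 2],
], gripper=[0.95, 0.95, 0.95], twist=[0, 0, 0])

```text
t: 32.73
eef_pos: [0.4509, -0.2864, 0.2173]
tool_rot: [-0.002, 0.648, 0.762, 0.0]
contact_force: [0.5, 0.1, -0.7]
gripper_width: 0.949
```

```bash
python3 -c "
from h import *
plan(450,-291,143,99)
d=read_camera('scene');cv2.imwrite(f'pics/s19.png',cv2.resize(d['pixels'][50:200,200:360,::-1],None,fx=4,fy=4))
"
```

```text
t 32.73 pos [ 450.9 -286.4  217.3] yaw 99.20 tilt 0.21 F [ 0.5  0.1 -0.7] w 0.949 q7 0.43
shift cm [-0.47 -0.15  7.43] twist 0.004
```

View pics/s19.png

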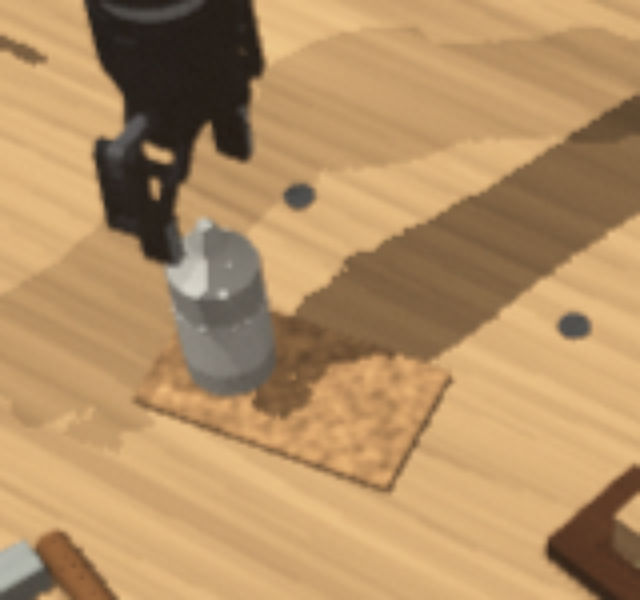

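Call:
move_arm([
  [-0.1, -0.1, 1],
  [-0.1, -0.1, 1.5],
  [-0.1, -0.1, 1.5],
], gripper=[0.95, 0.95, 0.95], twist=[0, 0, 0])

```text
t: 33.03
eef_pos: [0.4496, -0.2893, 0.2031]
tool_rot: [-0.001, 0.649, 0.761, -0.0]
contact_force: [-1.0, -0.3, -0.3]
gripper_width: 0.949
```

```bash
python3 -c "
from h import *
plan(450,-291,143,99)
"
```

```text
t 33.03 pos [ 449.6 -289.3  203.1] yaw 99.09 tilt 0.12 F [-1.  -0.3 -0.3] w 0.949 q7 0.43
shift cm [-0.19  0.02  6.01] twist 0.001
```

Call:
move_arm([
  [0, 0, 1.5],
  [0, 0, 3.2],
  [0, 0, 4.8],
  [0, 0, 5.8],
  [0, 0, 5.9],
], gripper=[0.95, 0.95, 0.95, 0.95, 0.95], twist=[0, 0, 0, 0, 0])

```text
t: 33.45
eef_pos: [0.449, -0.2896, 0.1437]
tool_rot: [-0.002, 0.649, 0.761, -0.0]
contact_force: [-0.2, 0.6, -0.5]
gripper_width: 0.952
```

Call:
move_arm([
  [0, 0, 0],
  [0, 0, 0],
  [0, 0, 0],
  [0, 0, 0],
  [0, 0, 0],
], gripper=[0.75, 0.65, 0.6, 0.5, 0.5], twist=[0, 0, 0, 0, 0], squeeze=40)

```text
t: 33.87
eef_pos: [0.4499, -0.2907, 0.1463]
tool_rot: [0.001, 0.65, 0.76, -0.0]
contact_force: [-3.9, -0.4, 7.1]
gripper_width: 0.668
```

Call:
move_arm([
  [0, 0, 0],
  [0, 0, 0],
], gripper=[0.4, 0.4], twist=[0, 0])

```text
t: 34.03
eef_pos: [0.4499, -0.2907, 0.1463]
tool_rot: [0.001, 0.65, 0.76, -0.0]
contact_force: [-4.1, 0.9, 6.4]
gripper_width: 0.671
```

Call:
move_arm([
  [0, 0, -0.6],
  [0, 0, -1.8],
  [0, 0, -3.2],
  [0, 0, -4.6],
  [0, 0, -5.5],
], gripper=[0.4, 0.4, 0.4, 0.4, 0.4], twist=[0, 0, 0, 0, 0])

```text
t: 34.45
eef_pos: [0.4504, -0.2904, 0.2024]
tool_rot: [0.001, 0.649, 0.76, 0.0]
contact_force: [0.5, -0.2, -3.6]
gripper_width: 0.667
```

```bash
python3 -c "
from h import *
plan(576,-22,200,92.5)
d=read_camera('scene');cv2.imwrite(f'pics/s20.png',cv2.resize(d['pixels'][50:200,200:360,::-1],None,fx=4,fy=4))
"
```

```text
t 34.45 pos [ 450.4 -290.4  202.4] yaw 99.00 tilt 0.12 F [ 0.5 -0.2 -3.6] w 0.667 q7 0.42
shift cm [24.55 16.61  0.24] twist 0.114
```

View pics/s20.png

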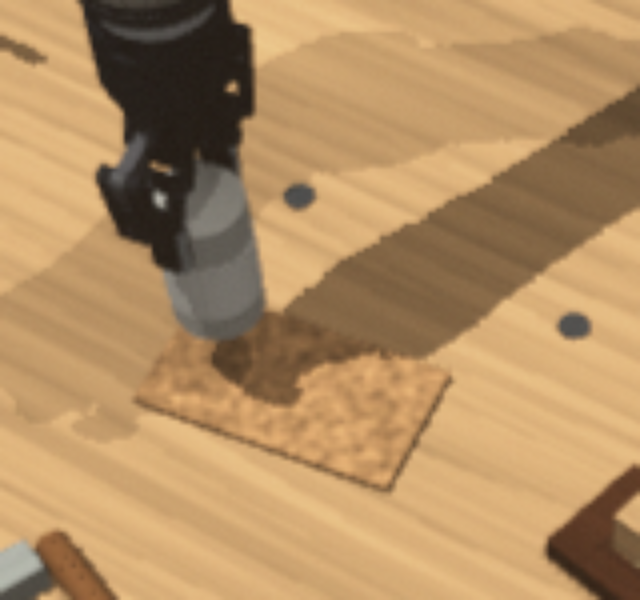

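Call:
move_arm([
  [1, 0.7, 0],
  [3, 2, 0],
  [5.5, 3.7, 0],
  [8, 5.4, 0],
  [10.5, 7.1, 0],
], gripper=[0.4, 0.4, 0.4, 0.4, 0.4], twist=[0.01, 0.03, 0.06, 0.09, 0.112])

```text
t: 34.92
eef_pos: [0.5037, -0.1744, 0.2004]
tool_rot: [-0.0, 0.692, 0.722, 0.0]
contact_force: [0.6, -0.2, -5.3]
gripper_width: 0.668
```

```bash
python3 -c "from h import *;plan(576,-22,198,92.5)"
```

```text
t 34.92 pos [ 503.7 -174.4  200.4] yaw 92.45 tilt 0.01 F [ 0.6 -0.2 -5.3] w 0.668 q7 0.06
shift cm [14.92  7.87  0.24] twist -0.001
```

Call:
move_arm([
  [3, 1.6, 0],
  [6.5, 3.4, 0],
  [10, 5.3, 0],
  [13, 6.9, 0],
  [14.8, 7.8, 0],
], gripper=[0.4, 0.4, 0.4, 0.4, 0.4], twist=[0, 0, 0, 0, 0])

```text
t: 35.33
eef_pos: [0.5761, -0.0189, 0.2007]
tool_rot: [-0.0, 0.689, 0.724, 0.002]
contact_force: [0.3, 0.6, -3.2]
gripper_width: 0.666
```

Call:
move_arm([
  [0, 0, 0.4],
  [0, 0, 1],
  [0, 0, 1.5],
  [0, 0, 1.5],
  [0, 0, 1.5],
], gripper=[0.4, 0.4, 0.4, 0.4, 0.4], twist=[0, 0, 0, 0, 0])

```text
t: 35.75
eef_pos: [0.5739, -0.0259, 0.1846]
tool_rot: [-0.0, 0.692, 0.722, -0.001]
contact_force: [0.4, -0.8, -3.0]
gripper_width: 0.664
```

```bash
python3 -c "
from h import *
plan(576,-22,148,92.5)
d=read_camera('scene');cv2.imwrite(f'pics/s21.png',cv2.resize(d['pixels'][150:290,270:420,::-1],None,fx=4,fy=4))
print([ (np.round(r['centre'],4),r['p']) for n in('glue_center','tin_center') for r in spot_point(n,'scene')[:1]])
"
```

```text
t 35.75 pos [573.9 -25.9 184.6] yaw 92.44 tilt 0.12 F [ 0.4 -0.8 -3. ] w 0.664 q7 -0.25
shift cm [0.38 0.23 3.66] twist -0.001
[(array([ 0.5711, -0.0247,  0.1094]), 0.66), (array([0.5719, 0.0659, 0.0596]), 0.74)]
```

View pics/s21.png

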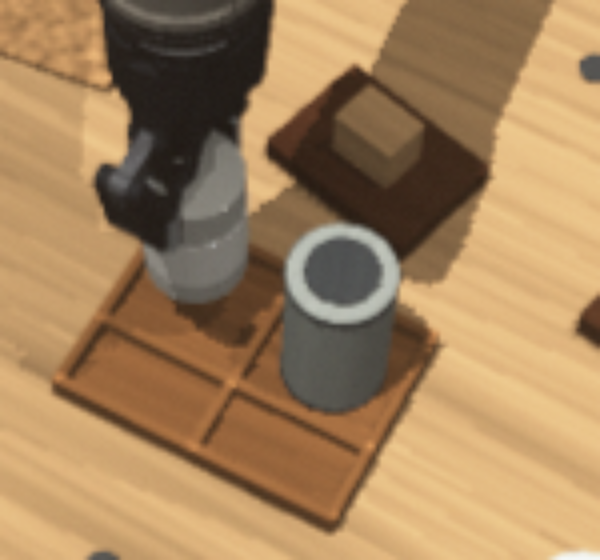

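Call:
move_arm([
  [0.2, 0.1, 0.7],
  [0.3, 0.2, 1.4],
  [0.3, 0.2, 2],
  [0.3, 0.2, 2],
  [0.3, 0.2, 2],
], gripper=[0.4, 0.4, 0.4, 0.4, 0.4], twist=[0, 0, 0, 0, 0])

```text
t: 36.32
eef_pos: [0.5762, -0.0211, 0.1646]
tool_rot: [-0.001, 0.691, 0.723, -0.001]
contact_force: [0.3, 0.1, -3.8]
gripper_width: 0.668
```

```bash
python3 -c "
from h import *
plan(576,-22,148,92.5)"
```

```text
t 36.32 pos [576.2 -21.1 164.6] yaw 92.59 tilt 0.09 F [ 0.3  0.1 -3.8] w 0.668 q7 -0.27
shift cm [-0.09 -0.02  1.66] twist 0.002
```

Call:
move_arm([
  [-0.1, 0, 0.6],
  [-0.1, 0, 1.2],
  [-0.1, 0, 1.6],
  [-0.1, 0, 1.6],
  [-0.1, 0, 1.6],
], gripper=[0.4, 0.4, 0.4, 0.4, 0.4], twist=[0, 0, 0, 0, 0])

```text
t: 36.73
eef_pos: [0.5765, -0.0221, 0.149]
tool_rot: [-0.0, 0.691, 0.723, -0.0]
contact_force: [0.4, 0.6, -3.9]
gripper_width: 0.669
```

Call:
move_arm([
  [0, 0, 0.1],
  [0, 0, 0.2],
  [0, 0, 0.2],
], gripper=[0.4, 0.4, 0.4], twist=[0, 0, 0])

```text
t: 36.98
eef_pos: [0.5767, -0.0221, 0.1474]
tool_rot: [0.0, 0.691, 0.723, 0.0]
contact_force: [-0.4, 0.6, -4.4]
gripper_width: 0.667
```

Call:
move_arm([
  [0, 0, 0.1],
  [0, 0, 0.15],
  [0, 0, 0.15],
], gripper=[0.4, 0.4, 0.4], twist=[0, 0, 0])

```text
t: 37.23
eef_pos: [0.5769, -0.022, 0.1464]
tool_rot: [0.0, 0.691, 0.723, 0.0]
contact_force: [-1.2, 0.3, 1.7]
gripper_width: 0.663
```

Call:
move_arm([
  [0, 0, 0],
  [0, 0, 0],
  [0, 0, 0],
  [0, 0, 0],
  [0, 0, 0],
], gripper=[0.4, 0.75, 0.9, 0.9, 0.9], twist=[0, 0, 0, 0, 0])

```text
t: 37.65
eef_pos: [0.5769, -0.0221, 0.146]
tool_rot: [0.0, 0.691, 0.723, 0.0]
contact_force: [-0.4, -0.5, -0.3]
gripper_width: 0.897
```

Call:
move_arm([
  [0, 0, -1],
  [0, 0, -3],
  [0, 0, -6],
  [0, 0, -9],
  [0, 0, -12],
], gripper=[0.95, 0.95, 0.95, 0.95, 0.95], twist=[0, 0, 0, 0, 0])

```text
t: 38.07
eef_pos: [0.5765, -0.0219, 0.2679]
tool_rot: [-0.0, 0.691, 0.723, 0.0]
contact_force: [0.2, -0.2, 0.8]
gripper_width: 0.949
```

Call:
move_arm([
  [-3, -0.5, 0],
  [-6.5, -1, 0],
  [-10, -1.5, 0],
  [-13.5, -2, 0],
  [-17, -2.5, 0],
], gripper=[0.95, 0.95, 0.95, 0.95, 0.95], twist=[0, 0, 0, 0, 0])

```text
t: 38.48
eef_pos: [0.5591, -0.1946, 0.267]
tool_rot: [0.001, 0.691, 0.723, 0.0]
contact_force: [1.2, -0.4, -0.3]
gripper_width: 0.952
```

Call:
move_arm([
  [-3, -0.5, 0],
  [-6.5, -1, 0],
  [-10, -1.5, 0],
  [-12, -2, 0],
  [-12, -2, 0],
], gripper=[0.95, 0.95, 0.95, 0.95, 0.95], twist=[0, 0, 0, 0, 0])

```text
t: 38.9
eef_pos: [0.5425, -0.3207, 0.2664]
tool_rot: [0.001, 0.694, 0.72, -0.001]
contact_force: [0.0, 0.3, -0.8]
gripper_width: 0.948
```

```bash
python3 -c "
from h import *
print(get_obs()['eef_pos'],get_obs()['contact_force'])
for c in ('scene','top'):
  d=read_camera(c);cv2.imwrite(f'pics/{c}22.png',cv2.resize(d['pixels'][100:290,150:440,::-1],None,fx=2.7,fy=2.7) if c=='top' else cv2.resize(d['pixels'][50:290,180:500,::-1],None,fx=2.5,fy=2.5))
  for n in('glue_center','tin_center','block_long_center','block_short_center','board_long','board_short','caddy'): print(c,n,[ (np.round(r['centre'],4).tolist(),round(float(r['p']),2)) for r in spot_point(n,c)[:1]])
"
```

```text
[ 0.54246128 -0.32069632  0.26635559] [ 0.03051216  0.27357899 -0.76867474]
scene glue_center [([0.5737, -0.0222, 0.0713], 0.95)]
scene tin_center [([0.5695, 0.0636, 0.0665], 0.85)]
scene block_long_center [([0.455, 0.2674, 0.0403], 0.79)]
scene block_short_center [([0.436, 0.0156, 0.0334], 0.77)]
scene board_long [([0.4507, 0.2685, -0.0047], 0.71)]
scene board_short [([0.4416, 0.0202, -0.0005], 0.61)]
scene caddy []
top glue_center [([0.5694, -0.0246, 0.0755], 0.6)]
top tin_center [([0.5731, 0.0685, 0.0612], 0.69)]
top block_long_center [([0.4518, 0.2611, 0.0371], 0.61)]
top block_short_center [([0.436, 0.0192, 0.0392], 0.76)]
top board_long [([0.4539, 0.266, -0.003], 0.72)]
top board_short [([0.4406, 0.0182, 0.0014], 0.87)]
top caddy [([0.5966, 0.0209, 0.0026], 0.78)]
```

View pics/scene22.png

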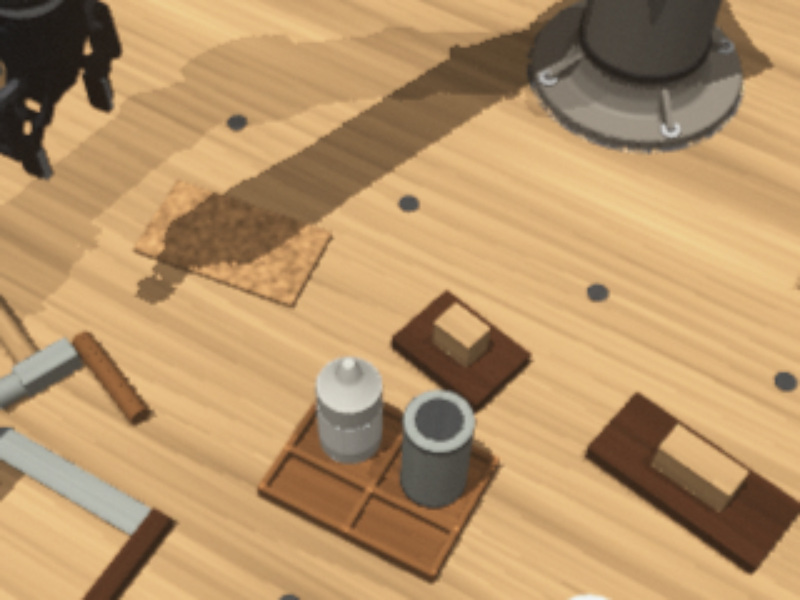

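View pics/top22.png

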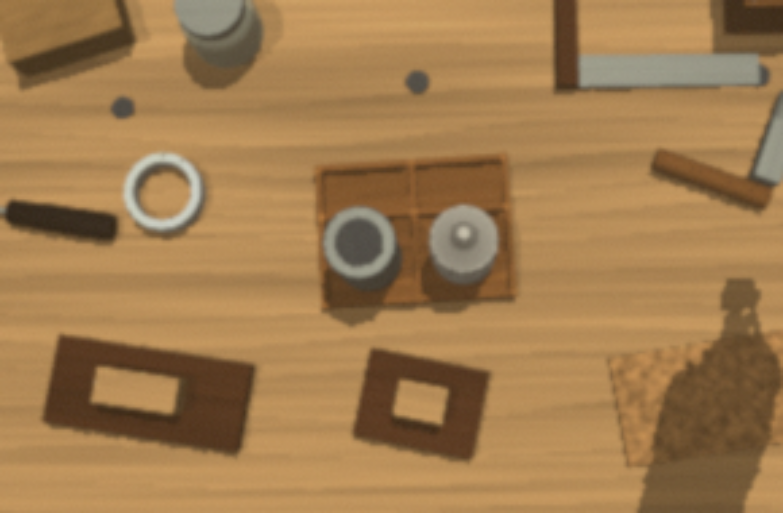

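Both pictures show the bottle and tin upright in their own bays, at (350,410) and (437,450) in the scene view. The blocks lie flat and centred on their boards, and the gripper is clear of everything. Handing in.

```bash
python3 -c "
from station import *
print(hand_in())"
```

```text
the job is handed in; nothing more can be done
None
```

The job is done in the order asked and handed in at about 40 s of the 131 s allowed. `hand_in()` gives no verdict, so I can't confirm the judging result.

**What I did:** I stood the bottle and then the tin on the cork pad. With both there, I laid the long block on the long board and the short block on the short board. Last, I put the tin and the bottle back in their own bays, let go and moved the arm clear.

**Last checks:**
- **Containers:** both stand upright in the last pictures. The networks put them within about 7 mm of their bay centres: the bottle at (569–574, −22 to −25) mm against (576, −21.5), and the tin at (570–573, 64–68) mm against (572, 64.3). My own position for the bottle, from where the gripper released it, is within about 1 mm.
- **Blocks:** both lie flat, within about 3 mm of their board centres by my pixel measurements. The networks' estimates were up to about 6 mm off. The long block points along its board. My rough corner picks put the short block's angle 1–2° off its board's, while the gripper angle at release was within 0.3° of the angle I aimed for.
- **Forces:** the largest force I saw reported was about 14 N. After the final release the contact force read near zero.

Two checks failed: the scene camera's network did not find the caddy in the last look, though the top camera's did. The top camera's mask for the short block, taken just after it was placed, was poor, so I measured that block by hand from the picture.

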